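# Unclamp a locker hatch from its holding frame

## Robot

A 7-joint arm with a two-finger parallel gripper is mounted at the origin on the work surface. World frame = base frame: x ahead of the robot, y to its left, z up, the work surface at z = 0. Lengths are in m, angles in rad, forces in N, time in s.
With the tool pointing down it reaches from about 0.4 to 0.925 m from the base axis. Payload 5.6 kg.
Tool frame: the origin (TCP) lies on the centre line of the jaws, within the pads' length; the fingertips stand 17 mm ahead of it and the grasp point (between the pads) lies 2 mm behind it (nose_length is the distance from the TCP to the fingertips, in m); z points along the fingers, y is the line along which they close (so a half turn about z gives the same grasp; the last joint's range is limited). The gripper opens to 85 mm and grips with 20 to 120 N. Pads are 22 mm wide; open, the fingers measure 114 mm over their backs; the gripper's body (76 mm by 85 mm) begins 54 mm behind the grasp point. The pads swing forward as they close: fully open they stand 13 mm farther back than shut.
Start: joints at [-1.227, 0.468, -0.012, 1.603, 0.006, 1.071, -0.056], TCP at [0.245, 0.602, 0.223] pointing down, gripper open.
Joint ranges: [-2.53, 2.53], [-0.31, 2.02], [-1.57, 1.55], [0.28, 2.44], [-1.29, 4.43], [0.15, 1.84], [-2.92, 2.92]. Speed limits (rad/s): [2.57, 2.57, 3.14, 3.14, 3.14, 3.14, 3.14].

## Interface

Orientations are given as a rotation vector (axis times angle).
In Python, from workcell import get_obs, read_camera, camera_model, sign_off, nose_length gives the robot as it stands. The module is installed in compiled form; this text tells all that it offers.
- The arm moves only by the tool send_rows, never from a script. Its argument "commands" is one flat list of numbers, 7 for each row, row after row: the finger opening in cm, from 0 to 8.54, then the shift along the tool's x, y, z in cm, then the turn, a rotation vector about the tool's x, y, z in degrees. A call has 1 to 20 rows; each row shifts and turns the commanded pose from where the row before left it, along the tool's axes as they then stand; what a row does not reach is not made up. A row lasts 1/12 s, in which the tool goes at most 41.7 mm and 7.16 degrees, less where a joint would pass 70% of its speed; a pose out of reach is approached as far as the arm can. A call with a gripper value outside its range is refused whole. The fingers move at their own pace and stop on an object; "newtons" is the grip in N (left out, the last holds). Time passes only in rows, so rows that do not move let the fingers close. It gives the time, the measured TCP pose, the force, the opening and the grip force at its end, in the units of the state.
- get_obs(): the state, without advancing time (a new reading comes with each control period).
- read_camera(name): name is "side" or "top" or "wrist"; returns (picture, depth): 384x512x3 uint8, red, green, blue; 384x512 float32, m along the optical axis (not along the pixel's ray), 0 where there is no reading.
- camera_model(name): a dict with "fx", "fy", "cx", "cy" (pixels), "T" (4x4, takes a point from camera to world coordinates); the wrist camera has in their place "mount" (4x4, takes a point from camera to tool coordinates, whose origin is the TCP and whose axes are the flange's). Camera axes: x right, y up, looking along -z (the intrinsics and any distortion apply to the point x, -y, -z); pixel columns grow to the right and rows downward; lengths in m; the calibration is good to about 2 mm. A picture is of the moment at which its call begins: read the wrist's pose just before it. camera_model takes no time and is no camera call.
- sign_off(): hands the job in; it is judged then, once.
The state is a dict: "time_s": time; "joint_positions": joint angles; "qd": joint speeds; "joint_torque": joint torques, N m; "position": TCP position; "tcp_rot": TCP orientation; "wrist_force": force on the tool from outside, world axes, zero at the start; "moment": the same for the moment, N m; "gripper_width": finger opening in m; "grasp_force": force on a finger pad.
Only numpy, scipy, OpenCV 4.12 (cv2) and the standard library are available. Lean on these libraries where they do the work, as an engineer would, in place of code of your own. Each camera call takes 0.05 s, during which the arm holds its last target. There are 200 camera calls.

## Task

The locker hatch in the holding frame has its new handle and can come out: first work every wedge back out from under it, gently and a little at a time so that the hatch settles without a jolt, and only when it is down on its bearers turn both turn buttons a quarter turn aside. Lift the hatch out by its handle and lay it squarely, handle up, on the padded rest with the handle running across the two bearers; all the wedges end up lying in the steel tray. Leave the other things on the bench where they are.

Things in the scene. Friction and masses are not known exactly. Their poses are not given: they have to be found in the camera images.
- frame: plywood holding frame fixed to the bench, 244 (x) by 190 (y), base board 15 thick. Origin mid-underside, z up. End rails 30 wide at x = -102 (front) and 102 (rear), tops at z = 49.5, carry the turn buttons at y = 0. The hatch stands on wedges, then comes down on bearers (z = 25), 3 mm play all round. Side stops at y = 83 to 95, 41 high; between them 1 or 2 wedges come in on each side (y)
- hatch: aluminium locker hatch, panel 168 (x) by 160 (y) by 15, 0.7 to 1 kg, in the frame's middle with underside 32 to 33 above the frame's. Origin mid-underside, z up out of its top face. On top in the middle a black grab handle along x: bar 100 long, 16 wide, 14 high, its middle 50 above the origin, on two feet with 28 free height between
- wedge_l1: hardwood wedge 130 long, 30 wide, from the left (+y) side at frame x = -40; may be absent. Origin mid-underside, x to its thin end, z up. Grip its butt (x -65 to -15 mm, 24 high) across the 30 mm width. Its top slopes from 20 high at x = -15 down to 4 at x = 65. Starts 66 to 70 deep under the hatch, held by a few N of friction; slides straight back: unloaded after 45 mm, clear after 72. 60 g
- wedge_l2: hardwood wedge 130 long, 30 wide, from the left (+y) side at frame x = 40; may be absent. Origin mid-underside, x to its thin end, z up. Grip its butt (x -65 to -15 mm, 24 high) across the 30 mm width. Its top slopes from 20 high at x = -15 down to 4 at x = 65. Starts 66 to 70 deep under the hatch, held by a few N of friction; slides straight back: unloaded after 45 mm, clear after 72. 60 g
- wedge_r1: hardwood wedge 130 long, 30 wide, from the right (-y) side at frame x = -40; may be absent. Origin mid-underside, x to its thin end, z up. Grip its butt (x -65 to -15 mm, 24 high) across the 30 mm width. Its top slopes from 20 high at x = -15 down to 4 at x = 65. Starts 66 to 70 deep under the hatch, held by a few N of friction; slides straight back: unloaded after 45 mm, clear after 72. 60 g
- wedge_r2: hardwood wedge 130 long, 30 wide, from the right (-y) side at frame x = 40; may be absent. Origin mid-underside, x to its thin end, z up. Grip its butt (x -65 to -15 mm, 24 high) across the 30 mm width. Its top slopes from 20 high at x = -15 down to 4 at x = 65. Starts 66 to 70 deep under the hatch, held by a few N of friction; slides straight back: unloaded after 45 mm, clear after 72. 60 g
- button_front (a joint): turn button on the front (robot's side) rail, on a vertical pivot, anticlockwise from above positive. 0: it lies along frame x with one end 16 mm over the hatch (starts within 0.2 of 0); 1.57 or -1.57: quarter-turned either way, along the rail, hatch free (clear beyond 1.2). Stops at 1.65 either way. Friction 0.06 N m, stays where left
- button_rear (a joint): turn button on the rear rail, on a vertical pivot, anticlockwise from above positive. 0: it lies along frame x with one end 16 mm over the hatch (starts within 0.2 of 0); 1.57 or -1.57: quarter-turned either way, along the rail, hatch free (clear beyond 1.2). Stops at 1.65 either way. Friction 0.06 N m, stays where left
- button_front_top (a point): top of the front turn button, on its pivot: a dark wood bar 68 long, 16 wide, 16 high with round ends, pivoted at its middle on top of the 30 mm wide rail. This point is on its top face, 16 mm above the rail
- button_rear_top (a point): top of the rear turn button, on its pivot: a dark wood bar 68 long, 16 wide, 16 high with round ends, pivoted at its middle on top of the 30 mm wide rail. This point is on its top face, 16 mm above the rail
- tray: loose open steel tray for the wedges, 210 (x) by 150 (y) by 35 high, walls and floor 5 thick, 0.6 kg. Origin mid-underside, z up
- rest: loose padded rest: plywood board 170 (x) by 130 (y) by 12 with two rubber-topped bearers along y at x = -60 and 60, each 26 wide, tops 45 above the underside; 1.2 kg. Origin mid-underside, z up. The hatch belongs centred on it, handle along the rest's x (across the bearers), either way round; it overhangs 15 on each y side
- mallet: rubber mallet lying flat, head 50 across and 85 long, handle 200, not needed
- spray_bottle: standing white bottle with a red cap, 72 across, 170 high, not needed
- rivet_tin: standing tin, 68 across, 75 high, not needed
- tape_roll: cardboard ring lying flat, 100 across, 25 high, not needed
- screwdriver: screwdriver lying flat, 200 long, not needed
- carton: small cardboard carton, 90 by 65 by 45 high, not needed
Mind the look-alikes: they are no part of the job. Leave any blue look-alike of the wedge_r2 alone.

How it is judged:
On the way, in this order (a step that is already met when the one before it is completed fails the run):
1. all wedges are out from under the hatch and it is down on its bearers (horizontal distance between each of wedge_l1, wedge_l2, wedge_r1, wedge_r2 and frame above 0.145 m and z of hatch in the frame of frame below 0.027 m and horizontal distance between hatch and frame below 0.012 m), for 0.2 s.
2. both turn buttons are turned aside while the hatch still lies in the frame ((value of joint button_front above 1.2 rad or value of joint button_front below -1.2 rad) and (value of joint button_rear above 1.2 rad or value of joint button_rear below -1.2 rad) and z of hatch in the frame of frame below 0.035 m and horizontal distance between hatch and frame below 0.015 m), for 0.1 s.
3. the hatch is lifted out of the frame (z of hatch in the frame of frame above 0.065 m), for 0.1 s.
At the end, for the whole second after the job is handed in: the hatch lies flat on the rest, handle up, its middle within 30 mm of the rest's and its handle within 0.2 rad (11 degrees) of the rest's x axis; every wedge there is lies in the tray; both turn buttons are still aside (1.15 rad or more); all at rest (horizontal distance between hatch and rest below 0.03 m and z of hatch in the frame of rest between 0.038 and 0.051 m and angle between the x axis of hatch and the x axis of rest, either way round below 0.2 rad and angle between hatch's own z axis and vertical below 0.06 rad and linear speed of each of hatch, wedge_l1, wedge_l2, wedge_r1, wedge_r2 below 0.03 m/s and x of wedge_l1 in the frame of tray between -0.095 and 0.095 m and y of wedge_l1 in the frame of tray between -0.07 and 0.07 m and z of wedge_l1 in the frame of tray between -0.01 and 0.06 m and x of wedge_l2 in the frame of tray between -0.095 and 0.095 m and y of wedge_l2 in the frame of tray between -0.07 and 0.07 m and z of wedge_l2 in the frame of tray between -0.01 and 0.06 m and x of wedge_r1 in the frame of tray between -0.095 and 0.095 m and y of wedge_r1 in the frame of tray between -0.07 and 0.07 m and z of wedge_r1 in the frame of tray between -0.01 and 0.06 m and x of wedge_r2 in the frame of tray between -0.095 and 0.095 m and y of wedge_r2 in the frame of tray between -0.07 and 0.07 m and z of wedge_r2 in the frame of tray between -0.01 and 0.06 m and (value of joint button_front above 1.15 rad or value of joint button_front below -1.15 rad) and (value of joint button_rear above 1.15 rad or value of joint button_rear below -1.15 rad)); the robot touches nothing.
It fails at once if a bystander (mallet, bottle, tin, tape roll, screwdriver, carton) is moved more than 30 mm (distance of any of mallet, spray_bottle, rivet_tin, tape_roll, screwdriver, carton from where it was at the start of the episode above 0.03 m).
It fails at once if the hatch is jolted (faster than 0.15 m/s) while a turn button still holds it in the frame (linear speed of hatch above 0.15 m/s and horizontal distance between hatch and frame below 0.05 m and not ((value of joint button_front above 1.2 rad or value of joint button_front below -1.2 rad) and (value of joint button_rear above 1.2 rad or value of joint button_rear below -1.2 rad)) and z of hatch in the frame of frame below 0.045 m).
Of wedge_l1, wedge_l2 only 1 to 2 are there at a start; the rules pass over those that are not, and their reading is None.
Of wedge_r1, wedge_r2 only 1 to 2 are there at a start; the rules pass over those that are not, and their reading is None.
At some moment in a run one of tray, rest may be knocked a few centimetres aside while the robot is not near it.
Once in a run the grip may slacken for a moment while it holds something.
It also fails if it takes over 210 s, if anything falls off the work surface, if the arm or the gripper's body presses on something with over 40 N, if the wrist force passes 120 N, or if a joint passes its speed limit or range.

## Working session

There is one attempt and no reset: what is moved stays moved. The work goes in short steps, Python scripts to look and compute and a tool call to move; the robot and the scene stay as the last step left them, time stands still between calls to the robot, and variables do not carry over. Pictures are saved under pics/ and viewed, at most 14 in all, crops included, and the job is handed in when it is done.

Besides the shell and the picture viewer there is one more tool, called after "Emit:" as name(argument=value, ...), one argument or row to a line, values as JSON. send_rows: Moves the arm, as the interface text tells. Its arguments: {"type":"object","properties":{"commands":{"type":"array","items":{"type":"number"}},"newtons":{"type":"number"}},"required":["commands"]}

```bash
mkdir -p pics; cat > h.py <<'E'
import numpy as np,cv2
from scipy.spatial.transform import Rotation as R
from workcell import *
def pts(name,o=None):
    if o is None: o=get_obs()
    im,d=read_camera(name);m=camera_model(name)
    v,u=np.mgrid[0:384,0:512]
    P=np.stack([(u-m['cx'])/m['fx']*d,-(v-m['cy'])/m['fy']*d,-d],-1)
    if 'T' in m:T=m['T']
    else:
        T=np.eye(4);T[:3,:3]=R.from_rotvec(o['tcp_rot']).as_matrix();T[:3,3]=o['position'];T=T@m['mount']
    T=np.array(T)
    W=P@T[:3,:3].T+T[:3,3];W[d==0]=np.nan
    return im,d,W
def save(im,f,crop=None,s=1):
    if crop: im=im[crop[1]:crop[3],crop[0]:crop[2]]
    cv2.imwrite('pics/'+f,cv2.resize(im[:,:,::-1],None,fx=s,fy=s,interpolation=cv2.INTER_CUBIC))
E
python3 - <<'E'
from h import *
o=get_obs();print(o);print(nose_length)
for n in('top','side'):
    print({k:np.round(v,3).tolist() if k!='d' else v for k,v in camera_model(n).items()} )
    im,d,W=pts(n,o);save(im,n+'0.png',s=1.5);np.savez(n+'0.npz',im=im,W=W)
m=camera_model('wrist');print(m)
E
```

```text
{'time_s': 0.0, 'joint_positions': array([-1.2269883 ,  0.46837737, -0.01162904,  1.60365941,  0.00601512,
        1.07137272, -0.05627975]), 'qd': array([0.00098379, 0.00145718, 0.00097526, 0.00233329, 0.00143187,
       0.00035274, 0.00183422]), 'joint_torque': array([-8.45891941e-05, -5.32382262e+01,  2.18627084e-02, -2.51304352e+01,
        1.15801851e-02,  7.71735184e-03,  1.98499009e-05]), 'position': array([0.2450361 , 0.60141459, 0.2222234 ]), 'tcp_rot': array([-6.03793503e-01, -3.08280045e+00,  2.77829196e-03]), 'wrist_force': array([ 0.01703735, -0.3055136 , -0.17687801]), 'moment': array([-0.05743396, -0.00588414, -0.01748897]), 'grasp_force': 0.0, 'gripper_width': 0.08524719896642159}
0.017
{'fx': 367.256, 'fy': 367.256, 'cx': 257.734, 'cy': 188.929, 'T': [[0.015, 0.984, -0.179, 0.284], [-1.0, 0.011, -0.023, -0.021], [-0.021, 0.179, 0.984, 1.217], [0.0, 0.0, 0.0, 1.0]]}
{'fx': 389.646, 'fy': 389.646, 'cx': 244.184, 'cy': 188.035, 'T': [[0.836, 0.393, -0.384, 0.049], [-0.549, 0.576, -0.606, -0.746], [-0.017, 0.717, 0.697, 0.924], [0.0, 0.0, 0.0, 1.0]]}
{'fx': 282.1304055765802, 'fy': 282.1304055765802, 'cx': 254.34071603790284, 'cy': 188.3463567248338, 'mount': array([[ 9.58923300e-04,  9.66352457e-01,  2.57219768e-01,
         6.55497446e-02],
       [ 9.99999479e-01, -8.36455273e-04, -5.85538944e-04,
        -1.13583961e-03],
       [-3.50684166e-04,  2.57220196e-01, -9.66352755e-01,
        -1.50978358e-01],
       [ 0.00000000e+00,  0.00000000e+00,  0.00000000e+00,
         1.00000000e+00]])}
```

View pics/top0.png

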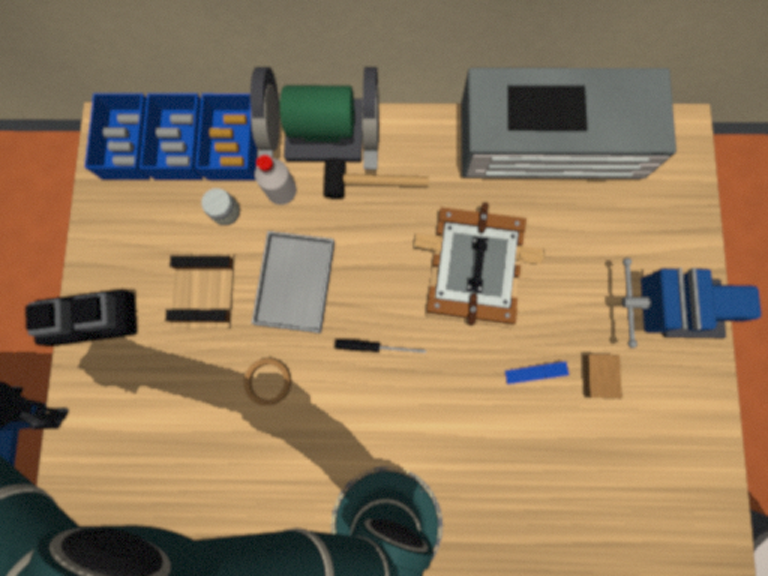

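View pics/side0.png

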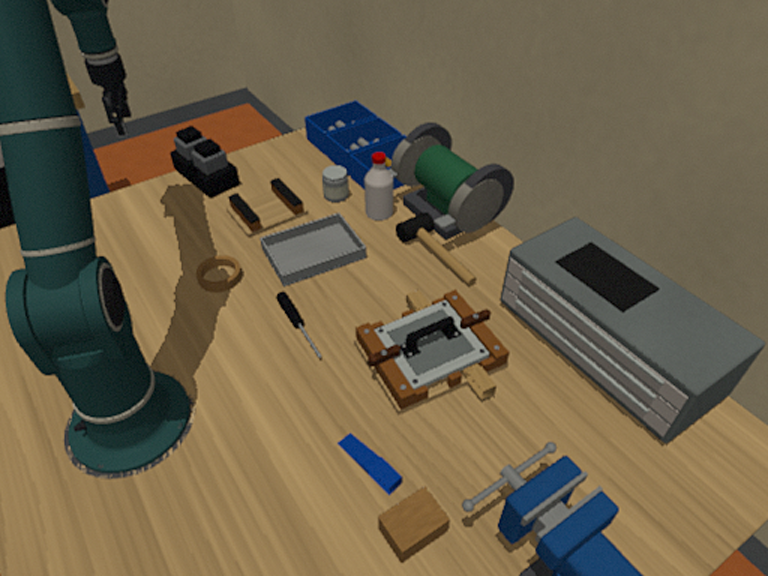

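Top view (768x576): the frame is at about (476,265). There is one wood wedge on the left at (424,242) and one on the right at (532,255). The tray is at (294,282), the rest at (200,290) and the screwdriver at (380,347). The blue bar at (536,373) is the look-alike. Both wooden butts stick out of the frame, so they fit the description. I'll confirm this in a crop and measure.

```bash
cat > m.py <<'E'
from h import *
z=np.load('top0.npz');im,W=z['im'],z['W']
save(im,'crop1.png',(260,125,380,225),6)
def box(mask,name):
    m=mask.astype(np.uint8);m=cv2.morphologyEx(m,cv2.MORPH_OPEN,np.ones((2,2)))
    n,l,s,c=cv2.connectedComponentsWithStats(m)
    for i in range(1,n):
        if s[i,4]<25: continue
        P=W[l==i];r=cv2.minAreaRect((P[:,:2]*1000).astype(np.float32))
        print(name,s[i,:5],'c',np.round(np.array(r[0])),'size',np.round(r[1]),'ang',round(r[2],1),'z',np.round(np.percentile(P[:,2],[5,50,95])*1000))
X,Y,Z=W[...,0],W[...,1],W[...,2]
def reg(u0,v0,u1,v1):
    m=np.zeros(X.shape,bool);m[int(v0/1.5):int(v1/1.5),int(u0/1.5):int(u1/1.5)]=1;return m
F=reg(405,195,560,335)
box(F&(Z>.037)&(Z<.0545),'panel/rail')
box(F&(Z>.056)&(Z<.075),'buttons')
box(F&(Z>.078),'handle')
box(F&(Z>.008),'frame all')
hsv=cv2.cvtColor(im,cv2.COLOR_RGB2HSV)
box(F&(hsv[...,1]<60)&(hsv[...,2]>150),'white panel')
box(reg(405,230,437,260)&(Z>.01),'wl');box(reg(515,240,560,270)&(Z>.01),'wr')
T=reg(245,225,345,340);box(T&(Z>.015),'traywall')
Q=reg(155,245,240,335);box(Q&(Z>.035),'bearers');box(Q&(Z>.006),'rest')
E
python3 m.py
```

```text
panel/rail [ 285  139   67   77 3434] c [ 549. -197.] size [191. 253.] ang 80.6 z [nan nan nan]
panel/rail [280 157  12   8  39] c [595. -84.] size [37. 24.] ang 88.7 z [34. 38. 41.]
panel/rail [348 165  15  10  94] c [ 568. -316.] size [57. 27.] ang 84.7 z [27. 39. 43.]
buttons [320 135   7  21 100] c [ 652. -206.] size [22. 82.] ang 76.6 z [ 4. 64. 68.]
buttons [313 196   6  22 110] c [ 442. -179.] size [22. 64.] ang 89.4 z [ 6. 64. 70.]
handle [316 160   9  30 161] c [ 544. -192.] size [ 22. 104.] ang 82.9 z [nan nan nan]
frame all [ 277  135   86   84 4626] c [ 571. -211.] size [229. 239.] ang 32.4 z [nan nan nan]
white panel [292 150  28  53 534] c [ 543. -146.] size [ 73. 169.] ang 81.0 z [nan nan nan]
white panel [319 153  27  53 514] c [ 532. -240.] size [ 69. 171.] ang 78.4 z [nan nan nan]
wl [277 156  15  18 168] c [nan nan] size [0. 0.] ang 0.0 z [nan nan nan]
wr [344 161  19  20 245] c [ 559. -306.] size [56. 82.] ang 59.9 z [nan nan nan]
traywall [177 155  46  67 304] c [504. 212.] size [148. 209.] ang 83.8 z [nan nan nan]
traywall [169 168  20  51 179] c [479. 287.] size [175.  67.] ang 15.7 z [ 2. 20. 36.]
traywall [190 218  15   3  30] c [400. 205.] size [52.  3.] ang 88.0 z [-2. 22. 36.]
bearers [114 171  40   8 318] c [543. 428.] size [ 24. 143.] ang 2.1 z [27. 44. 48.]
bearers [111 207  41   8 325] c [418. 426.] size [ 22. 142.] ang 6.1 z [nan nan nan]
rest [ 111  169   46   51 2019] c [490. 426.] size [169. 135.] ang 6.6 z [nan nan nan]
```

View pics/crop1.png

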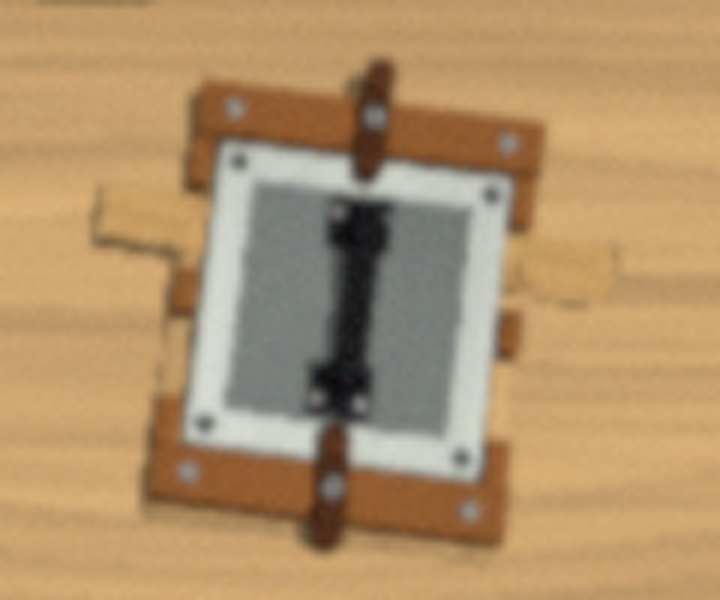

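Confirmed: there are two wood wedges, l2 at crop (150,220) and r2 at crop (570,270), both at frame x=+40. The slots at frame x=-40, crop (175,355) and (500,400), are empty. The blue bar stays where it is. Next I'll move to a wrist view over the frame and tray.

Emit:
send_rows(
  commands=[8.5, 0, 0, -0.4, 0, 0, 7, 8.5, 0, 0, -0.4, 0, 0, 7, 8.5, 0, 0, -0.4, 0, 0, 7, 8.5, 0, 0, -0.4, 0, 0, 7, 8.5, 0, 0, -0.4, 0, 0, 7, 8.5, 0, 0, -0.4, 0, 0, 7, 8.5, 0, 0, -0.4, 0, 0, 7, 8.5, 0, 0, -0.4, 0, 0, 7, 8.5, 0, 0, -0.4, 0, 0, 7, 8.5, 0, 0, -0.4, 0, 0, 7, 8.5, 0, 0, -0.4, 0, 0, 7],
)

```text
time_s: 1.02
position: [0.2451, 0.6017, 0.2668]
tcp_rot: [2.398, 2.029, -0.001]
wrist_force: [0.1, -0.3, -0.9]
gripper_width: 0.085
grasp_force: 0.0
```

Emit:
send_rows(
  commands=[8.5, -3.1, 1.95, -0.3, 0, 0, 0, 8.5, -3.1, 1.95, -0.3, 0, 0, 0, 8.5, -3.1, 1.95, -0.3, 0, 0, 0, 8.5, -3.1, 1.95, -0.3, 0, 0, 0, 8.5, -3.1, 1.95, -0.3, 0, 0, 0, 8.5, -3.1, 1.95, -0.3, 0, 0, 0, 8.5, -3.1, 1.95, -0.3, 0, 0, 0, 8.5, -3.1, 1.95, -0.3, 0, 0, 0, 8.5, -3.1, 1.95, -0.3, 0, 0, 0, 8.5, -3.1, 1.95, -0.3, 0, 0, 0, 8.5, -3.1, 1.95, -0.3, 0, 0, 0, 8.5, -3.1, 1.95, -0.3, 0, 0, 0, 8.5, -3.1, 1.95, -0.3, 0, 0, 0, 8.5, -3.1, 1.95, -0.3, 0, 0, 0, 8.5, -3.1, 1.95, -0.3, 0, 0, 0, 8.5, -3.1, 1.95, -0.3, 0, 0, 0, 8.5, -3.1, 1.95, -0.3, 0, 0, 0, 8.5, -3.1, 1.95, -0.3, 0, 0, 0, 4.5, 0, 0, 0, 0, 0, 0, 4.5, 0, 0, 0, 0, 0, 0],
)

```text
time_s: 2.68
position: [0.503, -0.007, 0.3211]
tcp_rot: [2.397, 2.031, -0.001]
wrist_force: [0.2, 1.0, 0.7]
gripper_width: 0.0633
grasp_force: 0.0
```

```bash
cat > w.py <<'E'
from h import *
import sys
o=get_obs();im,d,W=pts('wrist',o);save(im,sys.argv[1]+'.png',s=1.5);np.savez(sys.argv[1]+'.npz',im=im,W=W)
M=R.from_rotvec(o['tcp_rot']).as_matrix()
print(o['time_s'],np.round(o['position']*1000,1),'toolx yaw',np.degrees(np.arctan2(M[1,0],M[0,0])),'z',np.round(M[:,2],4))
E
python3 w.py w1
```

```text
2.6833 [503.   -7.  321.1] toolx yaw 80.55063255131589 z [-1.e-04 -6.e-04 -1.e+00]
```

View pics/w1.png

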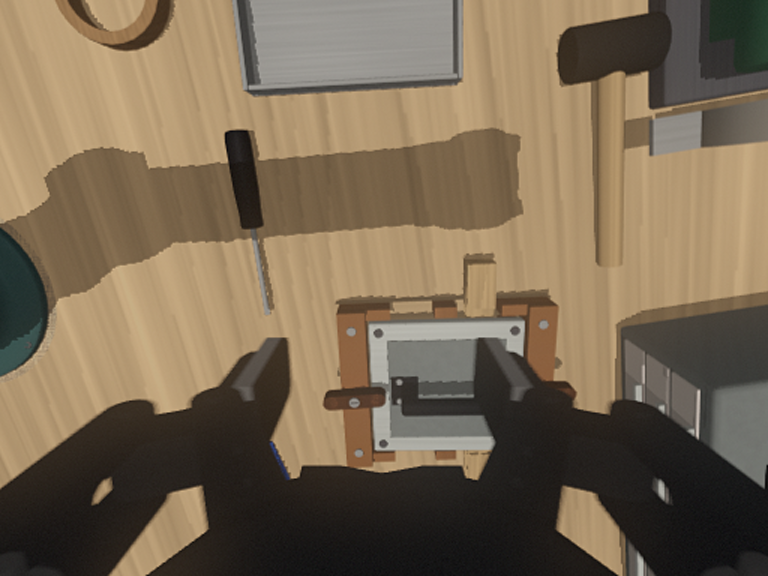

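The wrist view shows wedge l2 at (480,287), the frame rails at (355,385) and (540,350), the front button at (355,400) and the rear one at (572,392), with the tray edge at (355,85). Now I'll measure these.

```bash
cat > m2.py <<'E'
from h import *
z=np.load('w1.npz');im,W=z['im'],z['W']
X,Y,Z=W[...,0],W[...,1],W[...,2]
def reg(u0,v0,u1,v1):
    m=np.zeros(X.shape,bool);m[int(v0/1.5):int(v1/1.5),int(u0/1.5):int(u1/1.5)]=1;return m&np.isfinite(Z)
def box(mask,name):
    m=cv2.morphologyEx(mask.astype(np.uint8),cv2.MORPH_OPEN,np.ones((3,3)))
    n,l,s,c=cv2.connectedComponentsWithStats(m)
    if n<2: print(name,'none');return
    i=1+s[1:,4].argmax();P=W[l==i];r=cv2.minAreaRect((P[:,:2]*1000).astype(np.float32))
    print(name,s[i],'c',np.round(r[0],1),'size',np.round(r[1],1),'ang',round(r[2],1),'z',np.round(np.percentile(P[:,2],[5,50,95])*1000,1))
box(reg(455,245,505,325)&(Z>.030)&(Z<.046),'wl')
box(reg(330,290,372,470)&(Z>.044)&(Z<.055),'railF')
box(reg(520,290,562,385)&(Z>.044)&(Z<.055),'railR')
box(reg(320,380,392,415)&(Z>.059)&(Z<.075),'butF')
box(reg(555,375,585,405)&(Z>.059)&(Z<.075),'butR')
box(reg(330,290,570,475)&(Z>.04)&(Z<.055),'all')
box(reg(385,370,480,420)&(Z>.075),'handle')
box(reg(366,315,530,455)&(Z>.042)&(Z<.050),'panel')
box(reg(366,315,400,455)&(Z>.042)&(Z<.050),'panelfront')
box(reg(460,455,495,480)&(Z>.030)&(Z<.046),'wr')
box(reg(230,0,470,100)&(Z>.02)&(Z<.05),'tray')
E
python3 m2.py
```

```text
wl [311 175  20  40 775] c [596.8 -85.1] size [63. 31.] ang 81.9 z [33.1 38.9 40.6]
railF [224 208  22  54 973] c [ 450.3 -126.3] size [88.8 30.2] ang 82.9 z [48.2 49.8 51.4]
railR [351 203  22  53 935] c [ 652.7 -151.4] size [88. 31.] ang 82.7 z [47.8 49.5 51. ]
butF [216 261  41  13 432] c [ 443.9 -176.5] size [17.8 65.7] ang 85.3 z [61.1 65.7 67.3]
butR [371 257  13   9  75] c [ 671.2 -200.7] size [ 9.9 23. ] ang 45.0 z [60.1 64.8 66.7]
all [ 246  203  127  104 6944] c [ 561.7 -191.6] size [190.5 201.9] ang 82.9 z [42.2 46.4 50.1]
handle [268 246  52  32 716] c [ 545.6 -105.4] size [183.2  78. ] ang 81.3 z [ 79.7  87.  345.1]
panel [ 248  213   95   88 5175] c [ 538.6 -188.1] size [162.5 152.4] ang 81.3 z [42.9 46.  48.6]
panelfront [ 248  216   18   85 1095] c [ 477.1 -180.6] size [158.   28.6] ang 81.2 z [42.3 43.7 46.2]
wr [311 303  13  17 170] c [ 567.5 -301.3] size [34.4 20.5] ang 80.4 z [34.4 38.9 40.2]
tray [206   0 103  60 807] c [532.3 168.1] size [ 68.4 147.5] ang 83.5 z [23.7 34.5 36.5]
```

Emit:
send_rows(
  commands=[5.5, 0, 0, 0, 0, 0, -2, 5.5, -0.95, 1.72, 3, 0, 0, 0, 5.5, -0.95, 1.72, 3, 0, 0, 0, 5.5, -0.95, 1.72, 3, 0, 0, 0, 5.5, -0.95, 1.72, 3, 0, 0, 0, 5.5, -0.95, 1.72, 3, 0, 0, 0, 5.5, -0.95, 1.72, 3, 0, 0, 0, 5.5, 0, 0, 2, 0, 0, 0, 5.5, 0, 0, 2, 0, 0, 0, 5.5, 0, 0, 2, 0, 0, 0, 5.5, 0, 0, 2, 0, 0, 0, 5.5, 0, 0, 1, 0, 0, 0, 5.5, 0, 0, 0, 0, 0, 0, 5.5, 0, 0, 0, 0, 0, 0],
)

```text
time_s: 3.9
position: [0.598, -0.0731, 0.0511]
tcp_rot: [-2.354, -2.079, 0.0]
wrist_force: [0.2, -0.4, 0.9]
gripper_width: 0.055
grasp_force: 0.0
```

```bash
python3 w.py w2
```

```text
3.9 [598.  -73.1  51.1] toolx yaw 82.91196379095527 z [-8.e-04  5.e-04 -1.e+00]
```

View pics/w2.png

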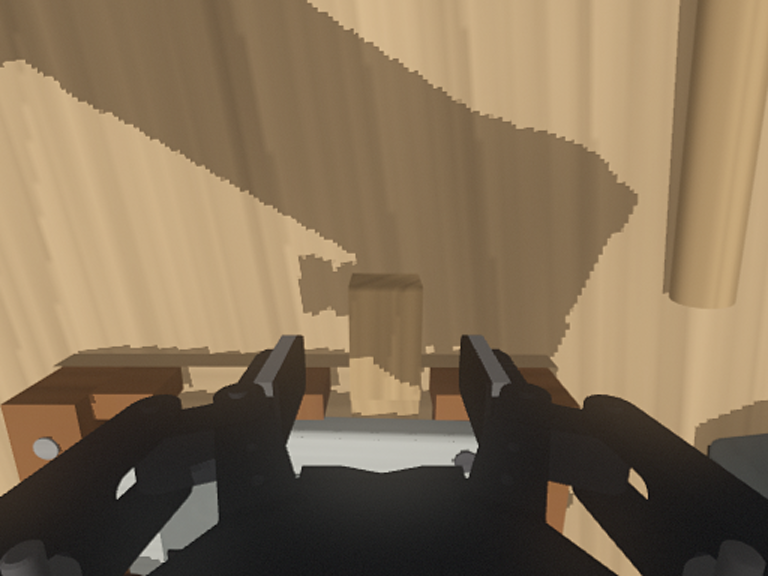

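The fingers straddle wedge l2, whose butt is at (385,330), and are centred on it. I'll lower, grip, and pull 22 mm slowly.

Emit:
send_rows(
  commands=[5.5, -0.15, 0, 1.25, 0, 0, 0, 5.5, -0.15, 0, 1.25, 0, 0, 0, 5.5, 0, 0, 0, 0, 0, 0, 2.0, 0, 0, 0, 0, 0, 0, 2.0, 0, 0, 0, 0, 0, 0, 2.0, 0, 0, 0, 0, 0, 0, 2.0, 0, 0, 0, 0, 0, 0, 2.0, 0, 0, 0, 0, 0, 0, 2.0, 0, 0, 0, 0, 0, 0, 2.0, 0, 0, 0, 0, 0, 0, 2.0, 0, 0, 0, 0, 0, 0],
  newtons=50,
)

```text
time_s: 4.87
position: [0.5981, -0.0775, 0.0265]
tcp_rot: [2.356, 2.078, 0.001]
wrist_force: [0.6, -1.3, 2.2]
gripper_width: 0.0279
grasp_force: 49.5
```

Emit:
send_rows(
  commands=[2.0, 0.11, 0, 0, 0, 0, 0, 2.0, 0.11, 0, 0, 0, 0, 0, 2.0, 0.11, 0, 0, 0, 0, 0, 2.0, 0.11, 0, 0, 0, 0, 0, 2.0, 0.11, 0, 0, 0, 0, 0, 2.0, 0.11, 0, 0, 0, 0, 0, 2.0, 0.11, 0, 0, 0, 0, 0, 2.0, 0.11, 0, 0, 0, 0, 0, 2.0, 0.11, 0, 0, 0, 0, 0, 2.0, 0.11, 0, 0, 0, 0, 0, 2.0, 0.11, 0, 0, 0, 0, 0, 2.0, 0.11, 0, 0, 0, 0, 0, 2.0, 0.11, 0, 0, 0, 0, 0, 2.0, 0.11, 0, 0, 0, 0, 0, 2.0, 0.11, 0, 0, 0, 0, 0, 2.0, 0.11, 0, 0, 0, 0, 0, 2.0, 0.11, 0, 0, 0, 0, 0, 2.0, 0.11, 0, 0, 0, 0, 0, 2.0, 0.11, 0, 0, 0, 0, 0, 2.0, 0.11, 0, 0, 0, 0, 0],
)

```text
time_s: 6.53
position: [0.6005, -0.0552, 0.0262]
tcp_rot: [-2.356, -2.078, -0.0]
wrist_force: [-0.0, -2.9, -0.3]
gripper_width: 0.0279
grasp_force: 49.3
```

Emit:
send_rows(
  commands=[5.5, 0, 0, 0, 0, 0, 0, 5.5, 0, 0, 0, 0, 0, 0, 5.5, 0, 0, 0, 0, 0, 0, 5.5, 0, 0, 0, 0, 0, 0, 5.5, 0, 0, -2, 0, 0, 0, 5.5, 0, 0, -3, 0, 0, 0, 5.5, 0, 0, -3, 0, 0, 0, 5.5, 0, 0, -3, 0, 0, 0, 5.5, -3, 0, 0, 0, 0, 0, 5.5, -3, 0, 0, 0, 0, 0, 5.5, -3, 0, 0, 0, 0, 0, 5.5, -3.3, 0, 0, 0, 0, 0, 5.5, -3.3, 0, 0, 0, 0, 0, 5.5, -3.3, 0, 0, 0, 0, 0, 5.5, -3.5, 0, 0, 0, 0, 0, 5.5, -3.5, 0, 0, 0, 0, 0, 5.5, 0, 0, 3, 0, 0, 0, 5.5, 0, 0, 3, 0, 0, 0, 5.5, 0, 0, 2, 0, 0, 0, 5.5, 0, 0, 0, 0, 0, 0],
)

```text
time_s: 8.2
position: [0.5654, -0.3105, 0.0516]
tcp_rot: [-2.351, -2.073, 0.004]
wrist_force: [-1.5, 0.6, -1.4]
gripper_width: 0.0548
grasp_force: 0.0
```

```bash
python3 w.py w3; python3 - <<'E'
from h import *
W=np.load('w3.npz')['W'];X,Y,Z=W[...,0],W[...,1],W[...,2]
print(np.nanpercentile(Z[300:370,230:290],[5,50,95]))
m=(Z>.033)&(Z<.045)&(Y<-.275)&(Y>-.36)&(X>.52)&(X<.62)
m=cv2.morphologyEx(m.astype(np.uint8),cv2.MORPH_OPEN,np.ones((3,3)))
n,l,s,c=cv2.connectedComponentsWithStats(m)
for i in range(1,n):
  if s[i,4]>50: print(s[i],cv2.minAreaRect((W[l==i][:,:2]*1000).astype(np.float32)))
E
```

```text
8.2 [ 565.4 -310.5   51.6] toolx yaw 82.81165969052081 z [-0.007  0.004 -1.   ]
[-7.08655105e-05  1.43087656e-01  1.52318994e-01]
[ 241  163   51   93 4351] ((571.9812622070312, -305.89678955078125), (59.83891677856445, 30.082393646240234), 82.31043243408203)
[ 296  165   50   23 1082] ((606.7756958007812, -287.4610595703125), (12.525277137756348, 27.52421760559082), 82.39476013183594)
[176 170  43  17 637] ((533.6728515625, -278.984375), (10.031814575195312, 24.496658325195312), 84.0029296875)
```

View pics/w3.png

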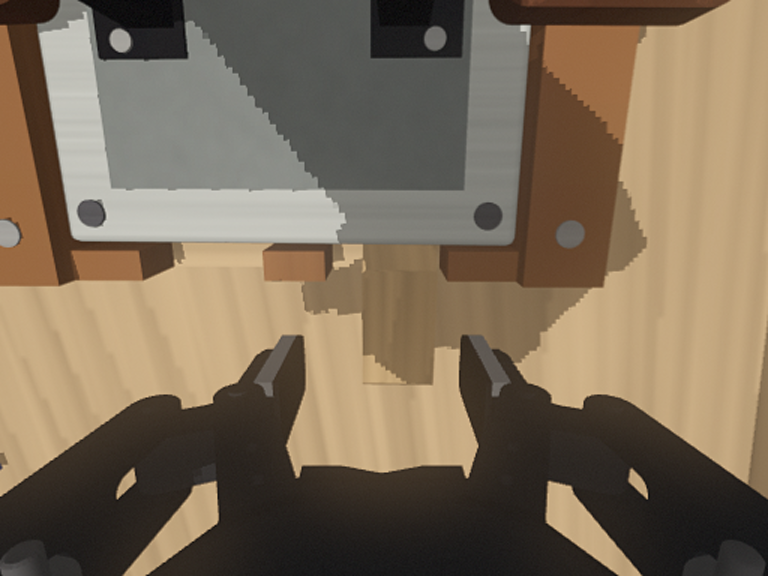

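Wedge r2's butt is at (398,330), about 6 mm toward +x of the jaw centre. I'll correct for that, grip and pull out slowly.

Emit:
send_rows(
  commands=[5.5, 0, 0.6, 0, 0, 0, 0, 5.5, 0, 0, 1.25, 0, 0, 0, 5.5, 0, 0, 1.25, 0, 0, 0, 5.5, 0, 0, 0, 0, 0, 0, 2.0, 0, 0, 0, 0, 0, 0, 2.0, 0, 0, 0, 0, 0, 0, 2.0, 0, 0, 0, 0, 0, 0, 2.0, 0, 0, 0, 0, 0, 0, 2.0, 0, 0, 0, 0, 0, 0, 2.0, 0, 0, 0, 0, 0, 0, 2.0, 0, 0, 0, 0, 0, 0, 2.0, 0, 0, 0, 0, 0, 0],
)

```text
time_s: 9.25
position: [0.5742, -0.3131, 0.0313]
tcp_rot: [2.356, 2.078, 0.0]
wrist_force: [0.3, -0.4, -0.1]
gripper_width: 0.0198
grasp_force: 0.0
```

Emit:
send_rows(
  commands=[2.0, -0.12, 0, 0, 0, 0, 0, 2.0, -0.12, 0, 0, 0, 0, 0, 2.0, -0.12, 0, 0, 0, 0, 0, 2.0, -0.12, 0, 0, 0, 0, 0, 2.0, -0.12, 0, 0, 0, 0, 0, 2.0, -0.12, 0, 0, 0, 0, 0, 2.0, -0.12, 0, 0, 0, 0, 0, 2.0, -0.12, 0, 0, 0, 0, 0, 2.0, -0.12, 0, 0, 0, 0, 0, 2.0, -0.12, 0, 0, 0, 0, 0, 2.0, -0.12, 0, 0, 0, 0, 0, 2.0, -0.12, 0, 0, 0, 0, 0, 2.0, -0.12, 0, 0, 0, 0, 0, 2.0, -0.12, 0, 0, 0, 0, 0, 2.0, -0.12, 0, 0, 0, 0, 0, 2.0, -0.12, 0, 0, 0, 0, 0, 2.0, -0.12, 0, 0, 0, 0, 0, 2.0, -0.12, 0, 0, 0, 0, 0, 2.0, -0.12, 0, 0, 0, 0, 0, 2.0, -0.12, 0, 0, 0, 0, 0],
)

```text
time_s: 10.92
position: [0.5711, -0.337, 0.0312]
tcp_rot: [-2.356, -2.078, -0.0]
wrist_force: [-0.2, 0.8, 0.7]
gripper_width: 0.0198
grasp_force: 0.2
```

Emit:
send_rows(
  commands=[2.0, -0.15, 0, 0, 0, 0, 0, 2.0, -0.15, 0, 0, 0, 0, 0, 2.0, -0.15, 0, 0, 0, 0, 0, 2.0, -0.15, 0, 0, 0, 0, 0, 2.0, -0.15, 0, 0, 0, 0, 0, 2.0, -0.15, 0, 0, 0, 0, 0, 2.0, -0.15, 0, 0, 0, 0, 0, 2.0, -0.15, 0, 0, 0, 0, 0, 2.0, -0.15, 0, 0, 0, 0, 0, 2.0, -0.15, 0, 0, 0, 0, 0, 2.0, -0.15, 0, 0, 0, 0, 0, 2.0, -0.15, 0, 0, 0, 0, 0, 2.0, -0.15, 0, 0, 0, 0, 0, 2.0, -0.15, 0, 0, 0, 0, 0, 2.0, -0.15, 0, 0, 0, 0, 0, 2.0, -0.3, 0, 0, 0, 0, 0, 2.0, -0.5, 0, 0, 0, 0, 0, 2.0, -1, 0, 0, 0, 0, 0, 2.0, -1.5, 0, 0, 0, 0, 0, 2.0, -1.5, 0, 0, 0, 0, 0],
)

```text
time_s: 12.58
position: [0.5622, -0.4086, 0.0313]
tcp_rot: [2.355, 2.078, -0.0]
wrist_force: [-0.5, -0.5, 0.7]
gripper_width: 0.0202
grasp_force: 0.0
```

```bash
python3 - <<'E'
from h import *
o=get_obs();im,d,W=pts('top',o);save(im,'t1.png',(100,125,400,275),2.6);np.savez('t1.npz',im=im,W=W)
E
```

```text
(no output)
```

View pics/t1.png

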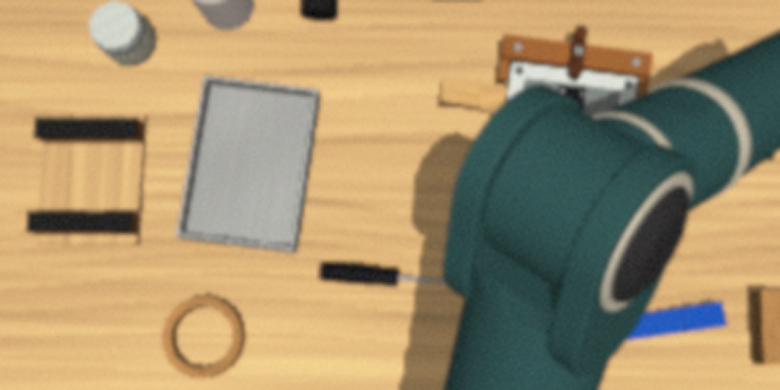

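The r2 grip closed on nothing: 19.8 mm opening, no force. I should have checked that before pulling. I'll rise, open and look.

Emit:
send_rows(
  commands=[5.5, 0, 0, 0, 0, 0, 0, 5.5, 0, 0, -1, 0, 0, 0, 5.5, 0, 0, -2, 0, 0, 0, 5.5, 0, 0, -3, 0, 0, 0, 5.5, 0, 0, -3, 0, 0, 0, 5.5, 0, 0, 0, 0, 0, 0, 5.5, 0, 0, 0, 0, 0, 0],
)

```text
time_s: 13.22
position: [0.564, -0.4069, 0.1241]
tcp_rot: [2.352, 2.077, 0.003]
wrist_force: [-0.5, 0.4, 0.4]
gripper_width: 0.055
grasp_force: 0.0
```

```bash
python3 w.py w4; cat > m3.py <<'E'
from h import *
import sys
W=np.load(sys.argv[1]+'.npz')['W'];X,Y,Z=W[...,0],W[...,1],W[...,2]
m=(Z>.030)&(Z<.045)&(Y<-.275)&(Y>-.45)&(X>.5)&(X<.65)
m=cv2.morphologyEx(m.astype(np.uint8),cv2.MORPH_OPEN,np.ones((3,3)))
n,l,s,c=cv2.connectedComponentsWithStats(m)
for i in range(1,n):
  if s[i,4]>50: print(s[i],cv2.minAreaRect((W[l==i][:,:2]*1000).astype(np.float32)),np.median(Z[l==i]))
E
python3 m3.py w4
```

```text
13.2167 [ 564.  -406.9  124.1] toolx yaw 82.89544793260139 z [ 0.0043 -0.0015 -1.    ]
[ 230   15   73   90 3381] ((584.085205078125, -306.252197265625), (63.075687408447266, 54.295738220214844), 82.08191680908203) 0.039108438914422755
[273  14  75  30 974] ((621.6441040039062, -285.9505615234375), (19.57868766784668, 56.7182731628418), 82.66726684570312) 0.040977503434842286
[178  24  34  19 579] ((533.4813232421875, -279.16912841796875), (10.978803634643555, 24.543188095092773), 83.80696105957031) 0.04110362633333406
```

View pics/w4.png

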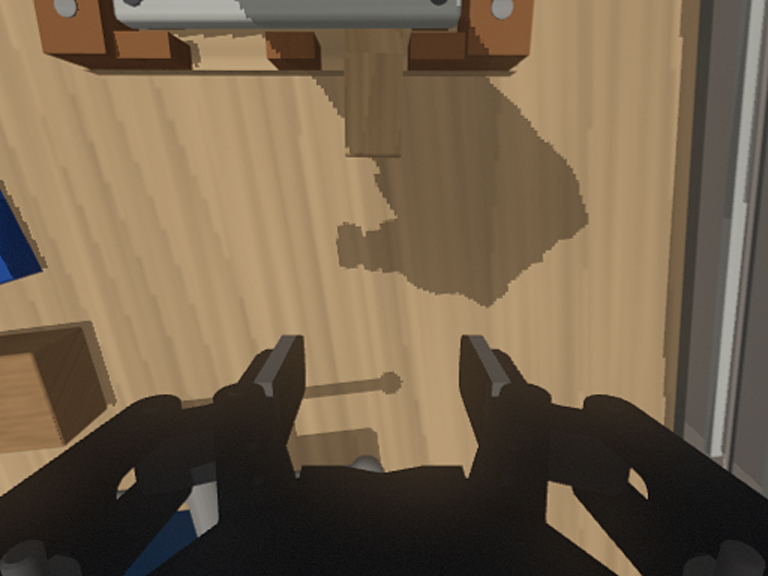

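Wedge r2 is still in place, its butt end at (373,157), which is about y=-0.335. I'll check it independently with the side camera.

```bash
python3 - <<'E'
from h import *
o=get_obs();im,d,W=pts('side',o);save(im,'s1.png',(225,180,345,280),6);np.savez('s1.npz',im=im,W=W)
X,Y,Z=W[...,0],W[...,1],W[...,2]
m=(Z>.030)&(Z<.045)&(Y<-.285)&(Y>-.37)&(X>.53)&(X<.61)
P=W[m];print(len(P),np.round(np.percentile(P,[2,50,98],axis=0)*1000))
W=np.load('w4.npz')['W']
for y in(-.29,-.3,-.31,-.32,-.33,-.335,-.34,-.35):
    s=(abs(W[...,1]-y)<.002)&(W[...,2]>.02)&(W[...,2]<.06);P=W[s];print(y,np.round(np.percentile(P,[5,50,95],axis=0)*1000).tolist() if len(P) else 0)
E
```

```text
227 [[ 541. -337.   31.]
 [ 571. -310.   38.]
 [ 606. -285.   42.]]
-0.29 [[565.0, -292.0, 30.0], [618.0, -290.0, 41.0], [752.0, -288.0, 51.0]]
-0.3 [[561.0, -302.0, 24.0], [645.0, -300.0, 39.0], [753.0, -298.0, 59.0]]
-0.31 [[559.0, -312.0, 24.0], [586.0, -310.0, 39.0], [754.0, -308.0, 59.0]]
-0.32 [[557.0, -322.0, 24.0], [583.0, -320.0, 39.0], [753.0, -318.0, 60.0]]
-0.33 [[556.0, -332.0, 28.0], [581.0, -330.0, 39.0], [753.0, -328.0, 59.0]]
-0.335 [[560.0, -337.0, 24.0], [745.0, -335.0, 39.0], [753.0, -333.0, 59.0]]
-0.34 [[745.0, -342.0, 22.0], [751.0, -340.0, 41.0], [754.0, -338.0, 60.0]]
-0.35 [[745.0, -352.0, 22.0], [751.0, -350.0, 41.0], [754.0, -348.0, 60.0]]
```

View pics/s1.png

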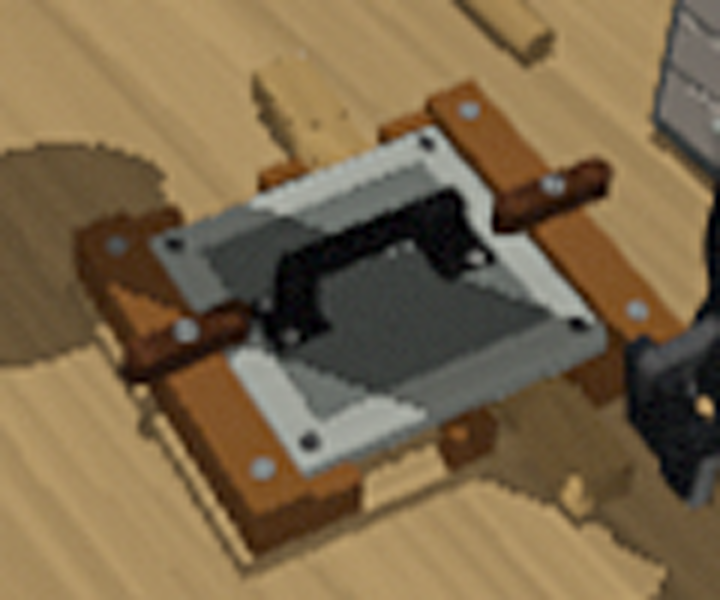

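The side view shows r2 still seated at crop (590,450), centred at about x=571. I'll retry step by step and check the grip before pulling.

Emit:
send_rows(
  commands=[5.5, 2.5, -0.1, 0, 0, 0, 0, 5.5, 3, -0.2, 0, 0, 0, 0, 5.5, 2.5, -0.2, 0, 0, 0, 0, 5.5, 1.5, 0, 0, 0, 0, 0, 5.5, 0, 0, 3, 0, 0, 0, 5.5, 0, 0, 3, 0, 0, 0, 5.5, 0, 0, 2, 0, 0, 0, 5.5, 0, 0, 1.5, 0, 0, 0, 5.5, 0, 0, 0, 0, 0, 0, 5.5, 0, 0, 0, 0, 0, 0],
)

```text
time_s: 14.15
position: [0.5686, -0.3119, 0.0252]
tcp_rot: [-2.355, -2.077, 0.002]
wrist_force: [-0.4, -0.3, 0.4]
gripper_width: 0.055
grasp_force: 0.0
```

```bash
python3 w.py w5; python3 m3.py w5
```

```text
14.15 [ 568.6 -311.9   25.2] toolx yaw 82.81869858374162 z [-2.1e-03  6.0e-04 -1.0e+00]
[ 296  158   63   41 1769] ((607.4932861328125, -283.4673156738281), (20.23467445373535, 27.900714874267578), 82.93085479736328) 0.041083906325464076
[ 232  170   59  108 6121] ((571.9293823242188, -306.4593200683594), (60.866416931152344, 30.092042922973633), 82.56981658935547) 0.03905886454750873
[154 176  52  23 937] ((533.80517578125, -279.3008728027344), (10.533487319946289, 24.3133602142334), 83.9684829711914) 0.0412913145045824
[307 223  14   9  58] ((598.0062866210938, -306.5604553222656), (7.964828968048096, 4.173658847808838), 32.34275817871094) 0.04233661078556335
```

Emit:
send_rows(
  commands=[2.0, 0, 0, 0, 0, 0, 0, 2.0, 0, 0, 0, 0, 0, 0, 2.0, 0, 0, 0, 0, 0, 0, 2.0, 0, 0, 0, 0, 0, 0, 2.0, 0, 0, 0, 0, 0, 0],
  newtons=50,
)

```text
time_s: 14.62
position: [0.5705, -0.313, 0.0277]
tcp_rot: [2.354, 2.076, 0.002]
wrist_force: [1.4, -1.1, 4.7]
gripper_width: 0.0274
grasp_force: 49.2
```

```bash
python3 w.py w6; python3 m3.py w6
```

```text
14.6167 [ 570.5 -313.    27.7] toolx yaw 82.82139624640764 z [ 0.003  -0.0017 -1.    ]
[ 292  155   61   41 1683] ((607.40185546875, -283.5404052734375), (20.306499481201172, 27.9757080078125), 83.35128021240234) 0.041091865666857935
[ 221  168   69  106 5843] ((570.9885864257812, -306.4231872558594), (60.32122802734375, 35.13251876831055), 83.13593292236328) 0.03870817565875337
[151 173  52  23 929] ((533.7130737304688, -279.1159362792969), (10.78491497039795, 24.477298736572266), 83.74469757080078) 0.0412643075744136
```

Gripped this time (27.4 mm, 49 N). Now the slow pull.

Emit:
send_rows(
  commands=[2.0, -0.12, 0, 0, 0, 0, 0, 2.0, -0.12, 0, 0, 0, 0, 0, 2.0, -0.12, 0, 0, 0, 0, 0, 2.0, -0.12, 0, 0, 0, 0, 0, 2.0, -0.12, 0, 0, 0, 0, 0, 2.0, -0.12, 0, 0, 0, 0, 0, 2.0, -0.12, 0, 0, 0, 0, 0, 2.0, -0.12, 0, 0, 0, 0, 0, 2.0, -0.12, 0, 0, 0, 0, 0, 2.0, -0.12, 0, 0, 0, 0, 0, 2.0, -0.12, 0, 0, 0, 0, 0, 2.0, -0.12, 0, 0, 0, 0, 0, 2.0, -0.12, 0, 0, 0, 0, 0, 2.0, -0.12, 0, 0, 0, 0, 0, 2.0, -0.12, 0, 0, 0, 0, 0, 2.0, -0.12, 0, 0, 0, 0, 0, 2.0, -0.12, 0, 0, 0, 0, 0, 2.0, -0.12, 0, 0, 0, 0, 0, 2.0, -0.12, 0, 0, 0, 0, 0, 2.0, -0.12, 0, 0, 0, 0, 0],
)

```text
time_s: 16.33
position: [0.5662, -0.3325, 0.0254]
tcp_rot: [-2.35, -2.077, -0.003]
wrist_force: [1.6, 5.5, 2.8]
gripper_width: 0.0274
grasp_force: 48.9
```

```bash
python3 w.py w7; python3 m3.py w7; python3 - <<'E'
from h import *
W=np.load('w7.npz')['W'];X,Y,Z=W[...,0],W[...,1],W[...,2]
C=np.array([.5452,-.1893]);a=np.radians(-7.1);ex=np.array([np.cos(a),np.sin(a)]);ey=np.array([-ex[1],ex[0]])
D=W[...,:2]-C;fx=D@ex;fy=D@ey
for x in(-70,-40,0,40,70):
  for y in(-70,-40,30):
    s=(abs(fx-x/1000)<.006)&(abs(fy-y/1000)<.006);print(x,y,s.sum(),np.round(np.nanmedian(Z[s])*1000,1) if s.any() else 0)
E
```

```text
16.3333 [ 566.2 -332.5   25.4] toolx yaw 82.92904362485615 z [-0.0017  0.0052 -1.    ]
[ 296  114   66   44 1879] ((606.1365356445312, -283.3571472167969), (20.2023983001709, 30.181550979614258), 83.04810333251953) 0.041173484183973985
[ 216  133   74  140 7565] ((566.8468017578125, -317.2822265625), (77.23614501953125, 37.59379577636719), 78.56023406982422) 0.035840360329341764
[ 150  134   54   23 1054] ((533.5980224609375, -278.7548522949219), (10.763731002807617, 24.763736724853516), 82.4906005859375) 0.041249331019104996
-70 -70 771 42.5
-70 -40 521 42.2
-70 30 0 0
-40 -70 726 43.0
-40 -40 865 43.6
-40 30 0 0
0 -70 733 44.0
0 -40 901 44.5
0 30 0 0
40 -70 752 44.9
40 -40 904 45.5
40 30 0 0
70 -70 761 46.3
70 -40 921 45.3
70 30 0 0
```

Emit:
send_rows(
  commands=[2.0, -0.13, 0, 0, 0, 0, 0, 2.0, -0.13, 0, 0, 0, 0, 0, 2.0, -0.13, 0, 0, 0, 0, 0, 2.0, -0.13, 0, 0, 0, 0, 0, 2.0, -0.13, 0, 0, 0, 0, 0, 2.0, -0.13, 0, 0, 0, 0, 0, 2.0, -0.13, 0, 0, 0, 0, 0, 2.0, -0.13, 0, 0, 0, 0, 0, 2.0, -0.13, 0, 0, 0, 0, 0, 2.0, -0.13, 0, 0, 0, 0, 0, 2.0, -0.13, 0, 0, 0, 0, 0, 2.0, -0.13, 0, 0, 0, 0, 0, 2.0, -0.13, 0, 0, 0, 0, 0, 2.0, -0.13, 0, 0, 0, 0, 0, 2.0, -0.13, 0, 0, 0, 0, 0, 2.0, -0.13, 0, 0, 0, 0, 0, 2.0, -0.13, 0, 0, 0, 0, 0, 2.0, -0.13, 0, 0, 0, 0, 0, 2.0, -0.13, 0, 0, 0, 0, 0, 2.0, -0.13, 0, 0, 0, 0, 0],
)

```text
time_s: 18.05
position: [0.563, -0.3618, 0.0262]
tcp_rot: [2.356, 2.078, -0.0]
wrist_force: [-0.1, 1.0, 0.5]
gripper_width: 0.0273
grasp_force: 49.0
```

Emit:
send_rows(
  commands=[2.0, -0.2, 0, 0, 0, 0, 0, 2.0, -0.2, 0, 0, 0, 0, 0, 2.0, -0.2, 0, 0, 0, 0, 0, 2.0, -0.2, 0, 0, 0, 0, 0, 2.0, -0.2, 0, 0, 0, 0, 0, 2.0, -0.2, 0, 0, 0, 0, 0, 2.0, -0.2, 0, 0, 0, 0, 0, 2.0, -0.2, 0, 0, 0, 0, 0, 2.0, -0.2, 0, 0, 0, 0, 0, 2.0, -0.2, 0, 0, 0, 0, 0, 2.0, -0.2, 0, 0, 0, 0, 0, 2.0, -0.2, 0, 0, 0, 0, 0, 2.0, -0.2, 0, 0, 0, 0, 0, 2.0, -0.2, 0, 0, 0, 0, 0, 2.0, -0.2, 0, 0, 0, 0, 0, 2.0, -0.2, 0, 0, 0, 0, 0, 2.0, -0.2, 0, 0, 0, 0, 0, 2.0, -0.2, 0, 0, 0, 0, 0, 2.0, 0, 0, 0, 0, 0, 0],
)

```text
time_s: 19.63
position: [0.5582, -0.3981, 0.0262]
tcp_rot: [2.356, 2.077, -0.001]
wrist_force: [-0.7, 0.1, 0.2]
gripper_width: 0.0272
grasp_force: 49.2
```

```bash
python3 - <<'E'
from h import *
W=np.load('t1.npz')['W'];X,Y,Z=W[...,0],W[...,1],W[...,2]
# tray / rest from current-ish top view t1 
def box(m,n,e=1):
    m=cv2.morphologyEx(m.astype(np.uint8),cv2.MORPH_CLOSE,np.ones((5,5)))
    k,l,s,c=cv2.connectedComponentsWithStats(m);i=1+s[1:,4].argmax()
    sel=(l==i)&np.isfinite(Z);r=cv2.minAreaRect((W[sel][:,:2]*1000).astype(np.float32));print(n,s[i],r)
box((Z>.02)&(Z<.045)&(X>.36)&(X<.64)&(Y>.1)&(Y<.33),'tray')
box((Z>.035)&(Z<.052)&(X>.36)&(X<.62)&(Y>.33)&(Y<.52),'rest')
box((Z>.035)&(Z<.052)&(X>.36)&(X<.48)&(Y>.33)&(Y<.52),'b1')
box((Z>.035)&(Z<.052)&(X>.50)&(X<.62)&(Y>.33)&(Y<.52),'b2')
E
```

```text
tray [167 154  55  67 473] ((506.4642028808594, 214.65933227539062), (151.2572479248047, 210.8726348876953), 83.78654479980469)
rest [110 206  41   8 328] ((425.4544372558594, 420.4654541015625), (23.86322021484375, 132.103271484375), 0.7353777289390564)
b1 [110 206  41   8 328] ((425.4544372558594, 420.4654541015625), (23.86322021484375, 132.103271484375), 0.7353777289390564)
b2 [113 170  40   8 320] ((545.1043701171875, 420.5209045410156), (25.141489028930664, 130.1875457763672), 0.6277763843536377)
```

Emit:
send_rows(
  commands=[2.0, 0, 0, -2, 0, 0, 0, 2.0, 0, 0, -4, 0, 0, 0, 2.0, 0, 0, -4, 0, 0, 0, 2.0, 0, 0, -3, 0, 0, 0, 2.0, 2.0, -0.3, 0, 0, 0, 0, 2.0, 3.8, -0.6, 0, 0, 0, 0, 2.0, 3.8, -0.6, 0, 0, 0, 0, 2.0, 3.8, -0.6, 0, 0, 0, 0, 2.0, 3.8, -0.6, 0, 0, 0, 0, 2.0, 3.8, -0.6, 0, 0, 0, 0, 2.0, 3.8, -0.6, 0, 0, 0, 0, 2.0, 3.8, -0.6, 0, 0, 0, 0, 2.0, 3.8, -0.6, 0, 0, 0, 0, 2.0, 3.8, -0.6, 0, 0, 0, 0, 2.0, 3.8, -0.6, 0, 0, 0, 0, 2.0, 3.8, -0.6, 0, 0, 0, 0, 2.0, 3.8, -0.6, 0, 0, 0, 0, 2.0, 3.8, -0.6, 0, 0, 0, 0, 2.0, 3.8, -0.5, 0, 0, 0, 0, 2.0, 2.0, 0, 0, 0, 0, 0],
)

```text
time_s: 21.3
position: [0.5433, 0.1869, 0.156]
tcp_rot: [-2.348, -2.084, -0.002]
wrist_force: [0.2, 0.6, -0.9]
gripper_width: 0.0274
grasp_force: 49.3
```

Emit:
send_rows(
  commands=[2.0, 0, 0, 0, 0, 0, -7, 2.0, 0, 0, 0, 0, 0, -7, 2.0, 0, 0, 0, 0, 0, -7, 2.0, 0, 0, 0, 0, 0, -7, 2.0, 0, 0, 0, 0, 0, -7, 2.0, 0, 0, 0, 0, 0, -7, 2.0, 0, 0, 0, 0, 0, -7, 2.0, 0, 0, 0, 0, 0, -7, 2.0, 0, 0, 0, 0, 0, -7, 2.0, 0, 0, 0, 0, 0, -7, 2.0, 0, 0, 0, 0, 0, -7, 2.0, 0, 0, 0, 0, 0, -7, 2.0, 0, 0, 0, 0, 0, -7, 2.0, 0, 0, 0, 0, 0, 0, 2.0, 0, 0, 0, 0, 0, 0],
)

```text
time_s: 22.55
position: [0.5447, 0.1806, 0.1563]
tcp_rot: [0.175, 3.137, 0.0]
wrist_force: [-0.1, 0.2, -1.2]
gripper_width: 0.0272
grasp_force: 49.3
```

```bash
python3 w.py w8; cat > m4.py <<'E'
from h import *
import sys
W=np.load(sys.argv[1]+'.npz')['W'];X,Y,Z=W[...,0],W[...,1],W[...,2]
def box(m,n):
    m=cv2.morphologyEx(m.astype(np.uint8),cv2.MORPH_CLOSE,np.ones((7,7)))
    k,l,s,c=cv2.connectedComponentsWithStats(m);i=1+s[1:,4].argmax()
    sel=(l==i)&np.isfinite(Z);print(n,s[i],cv2.minAreaRect((W[sel][:,:2]*1000).astype(np.float32)))
box((Z>.028)&(Z<.039)&(X>.34)&(X<.66)&(Y>.07)&(Y<.34),'tray')
box((Z>.038)&(Z<.052)&(X>.36)&(X<.48)&(Y>.335)&(Y<.52),'b1')
box((Z>.038)&(Z<.052)&(X>.50)&(X<.62)&(Y>.335)&(Y<.52),'b2')
E
python3 m4.py w8
```

```text
22.55 [544.7 180.6 156.3] toolx yaw 173.60809230758926 z [ 2.e-04  2.e-04 -1.e+00]
tray [ 201   17  174  224 4625] ((510.9324951171875, 218.19944763183594), (161.7996063232422, 223.7627716064453), 83.65547943115234)
b1 [ 439    0   73   46 2616] ((421.73065185546875, 391.9042663574219), (36.66571807861328, 79.58341217041016), 1.2262204885482788)
b2 [ 434  144   78   37 2212] ((548.1585693359375, 403.791748046875), (101.8438720703125, 33.33211135864258), 84.38737487792969)
```

View pics/w8.png

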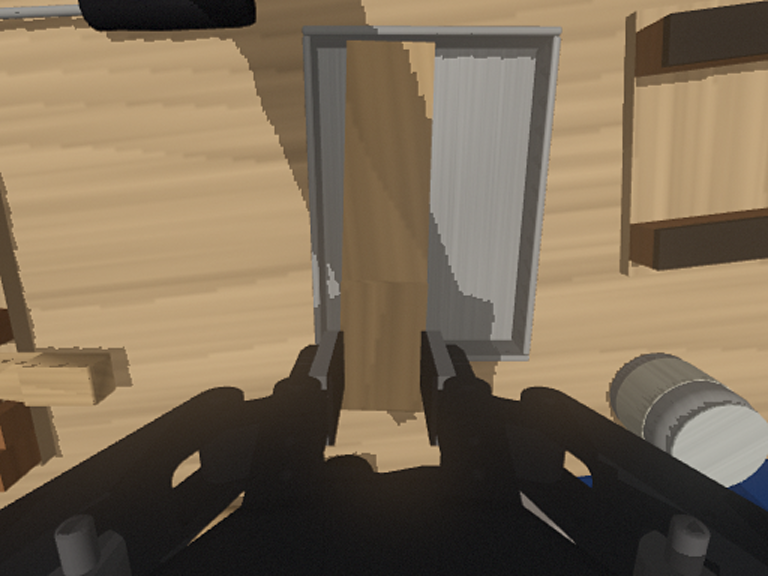

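Wedge r2 is held at (388,230), over the right half of the tray. I'll lower and release it.

Emit:
send_rows(
  commands=[2.0, 0, 0, 3, 0, 0, 0, 2.0, 0, 0, 4, 0, 0, 0, 2.0, 0, 0, 3, 0, 0, 0, 2.0, 0, 0, 1.5, 0, 0, 0, 2.0, 0, 0, 1, 0, 0, 0, 2.0, 0, 0, 0.5, 0, 0, 0, 2.0, 0, 0, 0, 0, 0, 0, 2.0, 0, 0, 0, 0, 0, 0, 4.3, 0, 0, 0, 0, 0, 0, 4.3, 0, 0, 0, 0, 0, 0, 4.3, 0, 0, 0, 0, 0, 0, 4.3, 0, 0, 0, 0, 0, 0, 4.3, 0, 0, -2, 0, 0, 0, 4.3, 0, 0, -3, 0, 0, 0, 4.3, 0, 0, -4, 0, 0, 0, 4.3, 0, 0, -4, 0, 0, 0, 4.3, 0, 0, 0, 0, 0, 0],
)

```text
time_s: 24.02
position: [0.5494, 0.1824, 0.1643]
tcp_rot: [0.169, 3.124, 0.01]
wrist_force: [1.6, -0.6, 0.4]
gripper_width: 0.0436
grasp_force: 0.0
```

```bash
python3 w.py w9; python3 m4.py w9; python3 - <<'E'
from h import *
W=np.load('w9.npz')['W'];X,Y,Z=W[...,0],W[...,1],W[...,2]
t=np.array([.508,.216]);ex=np.array([.994,-.108]);ey=np.array([.108,.994]);D=W[...,:2]-t
s=(abs(D@ex)<.085)&(abs(D@ey)<.06)&(Z>.010)&(Z<.034)
m=cv2.morphologyEx(s.astype(np.uint8),cv2.MORPH_OPEN,np.ones((5,5)))
k,l,st,c=cv2.connectedComponentsWithStats(m);i=1+st[1:,4].argmax();print(cv2.minAreaRect((W[l==i][:,:2]*1000).astype(np.float32)),np.nanmax(Z[l==i]))
E
```

```text
24.0167 [549.4 182.4 164.3] toolx yaw 173.79945486022407 z [ 0.0129  0.0058 -0.9999]
tray [ 199   11  170  221 4356] ((504.16082763671875, 218.82373046875), (161.8527069091797, 214.1955108642578), 83.31153106689453)
b1 [ 432    0   80   41 2741] ((421.4967956542969, 386.9735107421875), (36.869327545166016, 68.9727554321289), 0.5102803111076355)
b2 [ 426  136   86   37 2365] ((546.4790649414062, 393.9830627441406), (26.674589157104492, 81.09967803955078), 0.48060545325279236)
((505.8533020019531, 186.77195739746094), (29.993450164794922, 124.34449005126953), 81.52725219726562) 0.03140531704046562
```

Emit:
send_rows(
  commands=[5.5, 0, 0, 0, 0, 0, 7, 5.5, 0, 0, 0, 0, 0, 7, 5.5, 0, 0, 0, 0, 0, 7, 5.5, 0, 0, 0, 0, 0, 7, 5.5, 0, 0, 0, 0, 0, 7, 5.5, 0, 0, 0, 0, 0, 7, 5.5, 0, 0, 0, 0, 0, 7, 5.5, 0, 0, 0, 0, 0, 7, 5.5, 0, 0, 0, 0, 0, 7, 5.5, 0, 0, 0, 0, 0, 7, 5.5, 0, 0, 0, 0, 0, 7, 5.5, 0, 0, 0, 0, 0, 7, 5.5, 0, 0, 0, 0, 0, 7, 5.5, -3.25, 1.2, 0, 0, 0, 0, 5.5, -3.25, 1.2, 0, 0, 0, 0, 5.5, -3.25, 1.2, 0, 0, 0, 0, 5.5, -3.25, 1.2, 0, 0, 0, 0, 5.5, -3.25, 1.2, 0, 0, 0, 0, 5.5, -3.25, 1.2, 0, 0, 0, 0, 5.5, -3.15, 1.3, 0, 0, 0, 0],
)

```text
time_s: 25.73
position: [0.6, -0.0561, 0.1553]
tcp_rot: [-2.355, -2.077, 0.002]
wrist_force: [1.1, 1.0, -0.6]
gripper_width: 0.0551
grasp_force: 0.0
```

Emit:
send_rows(
  commands=[5.5, 0, 0, 3, 0, 0, 0, 5.5, 0, 0, 4, 0, 0, 0, 5.5, 0, 0, 1, 0, 0, 0, 5.5, 0, 0, 0, 0, 0, 0, 5.5, 0, 0, 0, 0, 0, 0, 5.5, 0, 0, 0, 0, 0, 0],
)

```text
time_s: 26.23
position: [0.6018, -0.0543, 0.0778]
tcp_rot: [2.354, 2.078, 0.003]
wrist_force: [0.5, -0.1, 0.2]
gripper_width: 0.0553
grasp_force: 0.0
```

```bash
python3 w.py w10; python3 - <<'E'
from h import *
W=np.load('w10.npz')['W'];X,Y,Z=W[...,0],W[...,1],W[...,2]
s=(Z>.033)&(Z<.044)&(Y>-.09)&(Y<0)&(X>.56)&(X<.64)
m=cv2.morphologyEx(s.astype(np.uint8),cv2.MORPH_OPEN,np.ones((5,5)))
k,l,st,c=cv2.connectedComponentsWithStats(m);i=1+st[1:,4].argmax();print(st[i],cv2.minAreaRect((W[l==i][:,:2]*1000).astype(np.float32)))
E
```

```text
26.2333 [601.8 -54.3  77.8] toolx yaw 82.87212561062682 z [ 2.5e-03 -2.0e-04 -1.0e+00]
[ 231  175   44   75 3062] ((599.205810546875, -60.47554016113281), (58.3087158203125, 30.068370819091797), 83.45105743408203)
```

Emit:
send_rows(
  commands=[5.5, 0, -0.1, 2, 0, 0, 0, 5.5, 0, 0, 2, 0, 0, 0, 5.5, 0, 0, 1, 0, 0, 0, 5.5, 0, 0, 0, 0, 0, 0, 2.0, 0, 0, 0, 0, 0, 0, 2.0, 0, 0, 0, 0, 0, 0, 2.0, 0, 0, 0, 0, 0, 0, 2.0, 0, 0, 0, 0, 0, 0, 2.0, 0, 0, 0, 0, 0, 0, 2.0, 0, 0, 0, 0, 0, 0, 2.0, 0, 0, 0, 0, 0, 0],
)

```text
time_s: 27.2
position: [0.6007, -0.054, 0.027]
tcp_rot: [2.355, 2.078, 0.003]
wrist_force: [1.7, 1.5, 2.7]
gripper_width: 0.0275
grasp_force: 49.3
```

Emit:
send_rows(
  commands=[2.0, 0.13, 0, 0, 0, 0, 0, 2.0, 0.13, 0, 0, 0, 0, 0, 2.0, 0.13, 0, 0, 0, 0, 0, 2.0, 0.13, 0, 0, 0, 0, 0, 2.0, 0.13, 0, 0, 0, 0, 0, 2.0, 0.13, 0, 0, 0, 0, 0, 2.0, 0.13, 0, 0, 0, 0, 0, 2.0, 0.13, 0, 0, 0, 0, 0, 2.0, 0.13, 0, 0, 0, 0, 0, 2.0, 0.13, 0, 0, 0, 0, 0, 2.0, 0.13, 0, 0, 0, 0, 0, 2.0, 0.13, 0, 0, 0, 0, 0, 2.0, 0.13, 0, 0, 0, 0, 0, 2.0, 0.13, 0, 0, 0, 0, 0, 2.0, 0.13, 0, 0, 0, 0, 0, 2.0, 0.13, 0, 0, 0, 0, 0, 2.0, 0.13, 0, 0, 0, 0, 0, 2.0, 0.13, 0, 0, 0, 0, 0, 2.0, 0.13, 0, 0, 0, 0, 0, 2.0, 0.13, 0, 0, 0, 0, 0],
)

```text
time_s: 28.87
position: [0.6025, -0.0279, 0.0258]
tcp_rot: [-2.355, -2.078, 0.001]
wrist_force: [0.4, 0.1, -0.2]
gripper_width: 0.0272
grasp_force: 49.2
```

Emit:
send_rows(
  commands=[2.0, 0.17, 0, 0, 0, 0, 0, 2.0, 0.17, 0, 0, 0, 0, 0, 2.0, 0.17, 0, 0, 0, 0, 0, 2.0, 0.17, 0, 0, 0, 0, 0, 2.0, 0.17, 0, 0, 0, 0, 0, 2.0, 0.17, 0, 0, 0, 0, 0, 2.0, 0.17, 0, 0, 0, 0, 0, 2.0, 0.17, 0, 0, 0, 0, 0, 2.0, 0.17, 0, 0, 0, 0, 0, 2.0, 0.17, 0, 0, 0, 0, 0, 2.0, 0.17, 0, 0, 0, 0, 0, 2.0, 0.17, 0, 0, 0, 0, 0, 2.0, 0.17, 0, 0, 0, 0, 0, 2.0, 0.17, 0, 0, 0, 0, 0, 2.0, 0.17, 0, 0, 0, 0, 0, 2.0, 0.17, 0, 0, 0, 0, 0, 2.0, 0.17, 0, 0, 0, 0, 0, 2.0, 0.17, 0, 0, 0, 0, 0, 2.0, 0.17, 0, 0, 0, 0, 0, 2.0, 0.17, 0, 0, 0, 0, 0],
)

```text
time_s: 30.53
position: [0.6072, 0.0054, 0.0262]
tcp_rot: [2.356, 2.078, 0.0]
wrist_force: [1.1, -0.3, 0.5]
gripper_width: 0.0274
grasp_force: 49.2
```

Emit:
send_rows(
  commands=[2.0, 0.5, 0, 0, 0, 0, 0, 2.0, 0.5, 0, -2, 0, 0, 0, 2.0, 0, 0, -4, 0, 0, 0, 2.0, 0, 0, -4, 0, 0, 0, 2.0, 0, 0, -3, 0, 0, 0, 2.0, 3.0, -2.3, 0, 0, 0, 0, 2.0, 3.0, -2.4, 0, 0, 0, 0, 2.0, 3.0, -2.4, 0, 0, 0, 0, 2.0, 3.0, -2.4, 0, 0, 0, 0, 2.0, 3.0, -2.4, 0, 0, 0, 0, 2.0, 3.0, -2.4, 0, 0, 0, 0, 2.0, 3.2, -2.4, 0, 0, 0, 0],
)

```text
time_s: 31.53
position: [0.4676, 0.2479, 0.1564]
tcp_rot: [-2.356, -2.078, -0.0]
wrist_force: [1.0, 1.3, 0.0]
gripper_width: 0.0271
grasp_force: 49.5
```

Emit:
send_rows(
  commands=[2.0, 0, 0, 0, 0, 0, -7, 2.0, 0, 0, 0, 0, 0, -7, 2.0, 0, 0, 0, 0, 0, -7, 2.0, 0, 0, 0, 0, 0, -7, 2.0, 0, 0, 0, 0, 0, -7, 2.0, 0, 0, 0, 0, 0, -7, 2.0, 0, 0, 0, 0, 0, -7, 2.0, 0, 0, 0, 0, 0, -7, 2.0, 0, 0, 0, 0, 0, -7, 2.0, 0, 0, 0, 0, 0, -7, 2.0, 0, 0, 0, 0, 0, -7, 2.0, 0, 0, 0, 0, 0, -7, 2.0, 0, 0, 0, 0, 0, -7, 2.0, 0, 0, 0, 0, 0, 0, 2.0, 0, 0, 0, 0, 0, 0, 2.0, 0, 0, 0, 0, 0, 0],
)

```text
time_s: 32.87
position: [0.469, 0.2464, 0.1562]
tcp_rot: [-0.174, -3.137, 0.0]
wrist_force: [0.0, 0.3, -1.2]
gripper_width: 0.0276
grasp_force: 49.5
```

```bash
python3 w.py w11; python3 - <<'E'
from h import *
W=np.load('w11.npz')['W'];X,Y,Z=W[...,0],W[...,1],W[...,2]
# tray wall rims near z 35
m=(Z>.029)&(Z<.04)&(X>.34)&(X<.66)&(Y>.07)&(Y<.34)
for n,s in (('y-range at x.40-.45',m&(X>.40)&(X<.45)),('x.42',m&(abs(X-.42)<.004)),('x.46',m&(abs(X-.46)<.004)),('y.18',m&(abs(Y-.18)<.004)),('y.2',m&(abs(Y-.2)<.004))):
    P=W[s];print(n,len(P),(np.round(P[:,:2].min(0)*1000),np.round(P[:,:2].max(0)*1000)) if len(P) else '')
E
```

```text
32.8667 [469.  246.4 156.2] toolx yaw 173.6559894911629 z [-1.e-04 -0.e+00 -1.e+00]
y-range at x.40-.45 1272 (array([400., 144.]), array([450., 299.]))
x.42 110 (array([416., 148.]), array([424., 297.]))
x.46 93 (array([456., 143.]), array([464., 294.]))
y.18 70 (array([398., 176.]), array([527., 184.]))
y.2 85 (array([400., 196.]), array([610., 204.]))
```

View pics/w11.png

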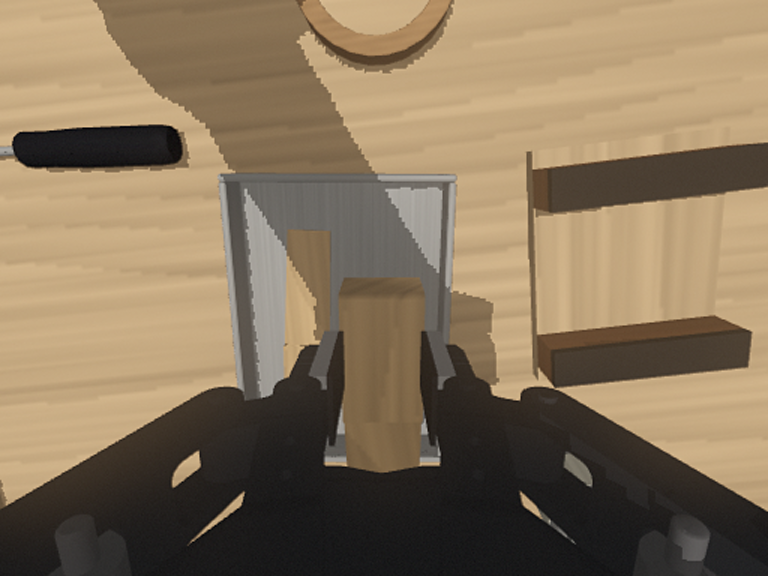

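Wedge r2 lies in the tray at (310,290). Wedge l2 is held at (380,370), over the free half. I'll lower and release it.

Emit:
send_rows(
  commands=[2.0, 0, 0, 3, 0, 0, 0, 2.0, 0, 0, 4, 0, 0, 0, 2.0, 0, 0, 3, 0, 0, 0, 2.0, 0, 0, 1.5, 0, 0, 0, 2.0, 0, 0, 1, 0, 0, 0, 2.0, 0, 0, 0.5, 0, 0, 0, 2.0, 0, 0, 0, 0, 0, 0, 2.0, 0, 0, 0, 0, 0, 0, 4.1, 0, 0, 0, 0, 0, 0, 4.1, 0, 0, 0, 0, 0, 0, 4.1, 0, 0, 0, 0, 0, 0, 4.1, 0, 0, 0, 0, 0, 0, 4.1, 0, 0, -2, 0, 0, 0, 4.1, 0, 0, -3, 0, 0, 0, 4.1, 0, 0, -4, 0, 0, 0, 4.1, 0, 0, -4, 0, 0, 0, 4.1, 0, 0, 0, 0, 0, 0, 4.1, 0, 0, 0, 0, 0, 0],
)

```text
time_s: 34.42
position: [0.4707, 0.2474, 0.1591]
tcp_rot: [0.169, 3.132, 0.006]
wrist_force: [-0.2, 0.1, -1.0]
gripper_width: 0.0411
grasp_force: 0.0
```

```bash
python3 w.py w12; python3 - <<'E'
from h import *
W=np.load('w12.npz')['W'];X,Y,Z=W[...,0],W[...,1],W[...,2]
t=np.array([.507,.2145]);ex=np.array([.994,-.108]);ey=np.array([.108,.994]);D=W[...,:2]-t
s=(abs(D@ex)<.095)&(abs(D@ey)<.062)&(Z>.010)&(Z<.06)
m=cv2.morphologyEx(s.astype(np.uint8),cv2.MORPH_OPEN,np.ones((5,5)))
k,l,st,c=cv2.connectedComponentsWithStats(m)
for i in range(1,k):
  if st[i,4]>200: print(st[i],cv2.minAreaRect((W[l==i][:,:2]*1000).astype(np.float32)),np.nanmax(Z[l==i]))
im,d,W=pts('top');Z=W[...,2]
C=np.array([.5452,-.1893]);a=np.radians(-7.1);ex=np.array([np.cos(a),np.sin(a)]);ey=np.array([-ex[1],ex[0]])
D=W[...,:2]-C;fx=D@ex;fy=D@ey
for x in(-70,0,70):
  print([np.round(np.nanmedian(Z[(abs(fx-x/1000)<.008)&(abs(fy-y/1000)<.008)])*1000,1) for y in(-68,-40,40,68)])
m=((Z>.058)&(Z<.075)&(abs(fx)<.15)&(abs(fy)<.05)&(abs(fx)>.06))
for sg in(-1,1):
  P=np.c_[fx,fy][0:0] if 0 else np.c_[fx[m&(fx*sg>0)],fy[m&(fx*sg>0)]];print(cv2.minAreaRect((P*1000).astype(np.float32)))
E
```

```text
34.4167 [470.7 247.4 159.1] toolx yaw 173.8373587675906 z [ 0.0049  0.0039 -1.    ]
[ 239  153   30  106 2900] ((507.52301025390625, 242.80552673339844), (29.944122314453125, 124.87641143798828), 84.45520782470703) 0.03137510742225924
[ 189  157   29   74 1884] ((482.9403381347656, 190.2806396484375), (30.327232360839844, 76.88299560546875), 81.80326080322266) 0.03088549401143298
[np.float64(40.4), np.float64(40.7), np.float64(39.6), np.float64(40.9)]
[np.float64(39.2), np.float64(41.5), np.float64(40.9), np.float64(40.4)]
[np.float64(41.0), np.float64(40.1), np.float64(39.5), np.float64(40.0)]
((-103.18132019042969, 2.236311912536621), (67.27704620361328, 15.766010284423828), 1.8870306015014648)
((100.88754272460938, 1.9552950859069824), (16.314512252807617, 68.25518035888672), 89.41009521484375)
```

The hatch is down at about 40.5 mm on top everywhere, and both wedges are in the tray. Now the front turn button.

Emit:
send_rows(
  commands=[4.0, -0.2, -2, 0, 0, 0, 0, 4.0, -0.2, -3.8, 0, 0, 0, 0, 4.0, -0.2, -3.8, 0, 0, 0, 0, 4.0, -0.2, -3.8, 0, 0, 0, 0, 4.0, -0.2, -3.8, 0, 0, 0, 0, 4.0, -0.2, -3.8, 0, 0, 0, 0, 4.0, -0.2, -3.8, 0, 0, 0, 0, 4.0, -0.2, -3.8, 0, 0, 0, 0, 4.0, -0.2, -3.8, 0, 0, 0, 0, 4.0, -0.2, -3.8, 0, 0, 0, 0, 4.0, -0.2, -3.8, 0, 0, 0, 0, 4.0, 0, -2.2, 1, 0, 0, 0, 4.0, 0, 0, 2, 0, 0, 0, 4.0, 0, 0, 1, 0, 0, 0, 4.0, 0, 0, 0, 0, 0, 0, 4.0, 0, 0, 0, 0, 0, 0, 4.0, 0, 0, 0, 0, 0, 0],
)

```text
time_s: 35.93
position: [0.4459, -0.1747, 0.1162]
tcp_rot: [-0.166, -3.137, -0.0]
wrist_force: [0.4, -0.4, 0.5]
gripper_width: 0.0399
grasp_force: 0.0
```

```bash
python3 w.py w13; python3 - <<'E'
from h import *
W=np.load('w13.npz')['W'];X,Y,Z=W[...,0],W[...,1],W[...,2]
s=(Z>.058)&(Z<.07)&(abs(X-.444)<.06)&(abs(Y+.176)<.04)
m=cv2.morphologyEx(s.astype(np.uint8),cv2.MORPH_OPEN,np.ones((3,3)))
k,l,st,c=cv2.connectedComponentsWithStats(m);i=1+st[1:,4].argmax();print(st[i],cv2.minAreaRect((W[l==i][:,:2]*1000).astype(np.float32)),np.nanmedian(Z[l==i]))
E
```

```text
35.9333 [ 445.9 -174.7  116.2] toolx yaw 173.92910679969648 z [-5.e-04  3.e-04 -1.e+00]
[ 241  156   23   88 1775] ((443.7222900390625, -176.7821044921875), (15.945405006408691, 68.04987335205078), 85.07786560058594) 0.06583530331475526
```

Emit:
send_rows(
  commands=[4.0, 0.2, -0.23, 0, 0, 0, -1, 4.0, 0, 0, 2, 0, 0, 0, 4.0, 0, 0, 1.6, 0, 0, 0, 4.0, 0, 0, 1, 0, 0, 0, 4.0, 0, 0, 0, 0, 0, 0, 1.0, 0, 0, 0, 0, 0, 0, 1.0, 0, 0, 0, 0, 0, 0, 1.0, 0, 0, 0, 0, 0, 0, 1.0, 0, 0, 0, 0, 0, 0, 1.0, 0, 0, 0, 0, 0, 0],
  newtons=30,
)

```text
time_s: 36.82
position: [0.4439, -0.1777, 0.0707]
tcp_rot: [0.141, 3.137, -0.0]
wrist_force: [0.3, 0.0, 0.3]
gripper_width: 0.0101
grasp_force: 0.0
```

Closed on nothing again. I'll look before going on.

```bash
python3 w.py w14; python3 - <<'E'
from h import *
o=get_obs();print(o['gripper_width'],o['grasp_force'])
im,d,W2=pts('side');a=im[195:275,230:330];b=np.load('w14.npz')['im']
big=np.hstack([cv2.resize(a,(400,320),interpolation=cv2.INTER_CUBIC),cv2.resize(b[100:340,130:390],(347,320))]);save(big,'c14.png')
E
```

```text
36.8167 [ 443.9 -177.7   70.7] toolx yaw 174.8428637738522 z [ 1.2e-03 -1.0e-04 -1.0e+00]
0.009950278740172888 0.0
```

View pics/c14.png

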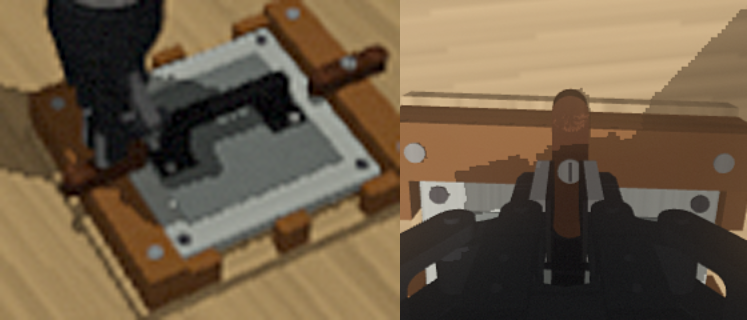

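The wrist half shows the fingers straddling the button at its pivot, (570,170), with a gap that looks about as wide as the button although the reading says 10 mm. I'll measure the pads directly.

```bash
python3 - <<'E'
from h import *
z=np.load('w14.npz');W,im=z['W'],z['im']
o=get_obs();M=R.from_rotvec(o['tcp_rot']).as_matrix();T=(W-o['position'])@M*1000
for v in(212,216,220,225,230,240,250,260,270,280):
    print(v,[(u,)+tuple(np.round(T[v,u]).astype(int).tolist()) for u in range(236,280,3) if np.isfinite(T[v,u,0])])
E
```

```text
212 [(236, 4, -13, 20), (239, 4, -11, 20), (242, 4, -9, 20), (245, 10, -6, 5), (248, 10, -5, 4), (251, 10, -3, 5), (254, 10, -1, 4), (257, 10, 1, 5), (260, 10, 2, 5), (263, 10, 4, 5), (266, 10, 6, 5), (269, 10, 8, 3), (272, 4, 11, 22), (275, 4, 12, 21), (278, 4, 14, 20)]
216 [(236, 1, -13, 21), (239, 1, -11, 20), (242, 1, -9, 22), (245, 7, -6, 5), (248, 7, -5, 5), (251, 7, -3, 5), (254, 7, -1, 5), (257, 8, 1, 4), (260, 8, 2, 4), (263, 7, 4, 5), (266, 7, 6, 5), (269, 8, 8, 4), (272, 1, 11, 21), (275, 1, 13, 21), (278, 1, 14, 21)]
220 [(236, 11, -11, -12), (239, 12, -9, -13), (242, 11, -7, -12), (245, 12, -6, -13), (248, 4, -5, 6), (251, 5, -3, 4), (254, 5, -1, 3), (257, 6, 1, 2), (260, 5, 2, 4), (263, 5, 4, 5), (266, 12, 5, -13), (269, 11, 7, -10), (272, 11, 8, -12), (275, 12, 10, -12), (278, -1, 15, 21)]
225 [(236, 12, -10, -20), (239, 12, -9, -20), (242, 12, -7, -20), (245, 9, -6, -12), (248, 1, -5, 6), (251, 2, -3, 3), (254, 3, -1, 2), (257, 2, 1, 3), (260, 3, 2, 2), (263, 2, 4, 3), (266, 12, 5, -19), (269, 12, 6, -20), (272, 12, 8, -20), (275, 11, 9, -19), (278, -5, 15, 21)]
230 [
[... 1019 characters left out ...]
-22, 3, 5), (263, -21, 4, 5), (266, 4, 4, -41), (269, 7, 5, -46), (272, 7, 6, -47), (275, 12, 7, -55), (278, 13, 8, -56)]
270 [(236, 9, -8, -56), (239, 2, -7, -46), (242, 2, -6, -46), (245, -28, -7, 4), (248, -29, -5, 5), (251, -28, -3, 4), (254, -28, -1, 5), (257, -29, 1, 5), (260, -29, 3, 6), (263, -28, 5, 5), (266, 0, 4, -42), (269, 3, 5, -47), (272, 8, 6, -55), (275, 13, 6, -63), (278, 13, 7, -63)]
280 [(236, 3, -8, -55), (239, -3, -7, -46), (242, -3, -6, -45), (245, -50, -8, 27), (248, -50, -5, 27), (251, -50, -3, 27), (254, -50, -1, 28), (257, -50, 1, 27), (260, -50, 3, 28), (263, -51, 5, 29), (266, -4, 4, -43), (269, -2, 5, -46), (272, 3, 6, -54), (275, 11, 6, -66), (278, 17, 6, -76)]
```

The depth shows the closed pads end about 10 mm behind the reported TCP, not 17 mm ahead of it. That explains both missed grips: z=31 was too high for the wedge, and here the tips are above the button. I'll open and go 26 mm lower.

Emit:
send_rows(
  commands=[4.0, 0, 0, 0, 0, 0, 0, 4.0, 0, 0, 0, 0, 0, 0, 4.0, 0, 0, 0, 0, 0, 0, 4.0, 0, 0, 1, 0, 0, 0, 4.0, 0, 0, 1, 0, 0, 0, 4.0, 0, 0, 0.6, 0, 0, 0, 4.0, 0, 0, 0, 0, 0, 0, 1.0, 0, 0, 0, 0, 0, 0, 1.0, 0, 0, 0, 0, 0, 0, 1.0, 0, 0, 0, 0, 0, 0, 1.0, 0, 0, 0, 0, 0, 0, 1.0, 0, 0, 0, 0, 0, 0],
  newtons=30,
)

```text
time_s: 37.92
position: [0.4434, -0.1762, 0.0442]
tcp_rot: [-0.14, -3.138, -0.003]
wrist_force: [0.6, 4.9, -0.8]
gripper_width: 0.015
grasp_force: 33.5
```

Emit:
send_rows(
  commands=[1.0, 0, 0, 0, 0, 0, 5, 1.0, 0, 0, 0, 0, 0, 6, 1.0, 0, 0, 0, 0, 0, 6, 1.0, 0, 0, 0, 0, 0, 6, 1.0, 0, 0, 0, 0, 0, 6, 1.0, 0, 0, 0, 0, 0, 6, 1.0, 0, 0, 0, 0, 0, 6, 1.0, 0, 0, 0, 0, 0, 6, 1.0, 0, 0, 0, 0, 0, 6, 1.0, 0, 0, 0, 0, 0, 6, 1.0, 0, 0, 0, 0, 0, 6, 1.0, 0, 0, 0, 0, 0, 6, 1.0, 0, 0, 0, 0, 0, 6, 1.0, 0, 0, 0, 0, 0, 6, 1.0, 0, 0, 0, 0, 0, 6, 1.0, 0, 0, 0, 0, 0, 0],
)

```text
time_s: 39.25
position: [0.4446, -0.1751, 0.0442]
tcp_rot: [-2.301, -2.136, -0.004]
wrist_force: [3.7, 7.6, -1.8]
gripper_width: 0.0151
grasp_force: 33.4
```

Emit:
send_rows(
  commands=[3.5, 0, 0, 0, 0, 0, 0, 3.5, 0, 0, 0, 0, 0, 0, 3.5, 0, 0, 0, 0, 0, 0, 3.5, 0, 0, -2, 0, 0, 0, 3.5, 0, 0, -3, 0, 0, 0, 3.5, 0, 0, -3, 0, 0, -6, 3.5, 0, 0, 0, 0, 0, -7, 3.5, 0, 0, 0, 0, 0, -7, 3.5, 0, 0, 0, 0, 0, -7, 3.5, 0, 0, 0, 0, 0, -7, 3.5, 0, 0, 0, 0, 0, -7, 3.5, 0, 0, 0, 0, 0, -7, 3.5, 0, 0, 0, 0, 0, -7, 3.5, 0, 0, 0, 0, 0, -7, 3.5, 0, 0, 0, 0, 0, -7, 3.5, 0, 0, 0, 0, 0, -7, 3.5, 0, 0, 0, 0, 0, -7, 3.5, 0, 0, 0, 0, 0, -7],
)

```text
time_s: 40.75
position: [0.4432, -0.1786, 0.1244]
tcp_rot: [0.107, 3.139, -0.001]
wrist_force: [0.2, -0.5, 0.3]
gripper_width: 0.0348
grasp_force: 0.0
```

Emit:
send_rows(
  commands=[4.0, -2.4, -0.1, 0, 0, 0, 0, 4.0, -3.5, -0.1, 0, 0, 0, 0, 4.0, -3.5, -0.1, 0, 0, 0, 0, 4.0, -3.5, -0.1, 0, 0, 0, 0, 4.0, -3.5, -0.1, 0, 0, 0, 0, 4.0, -2.5, -0.1, 0, 0, 0, 0, 4.0, -1.4, -0.1, 0, 0, 0, 0, 4.0, 0, 0, 0, 0, 0, 0, 4.0, 0, 0, 0, 0, 0, 0, 4.0, 0, 0, 0, 0, 0, 0],
)

```text
time_s: 41.58
position: [0.644, -0.2001, 0.1239]
tcp_rot: [-0.116, -3.138, 0.0]
wrist_force: [-0.7, 0.1, 0.3]
gripper_width: 0.0399
grasp_force: 0.0
```

```bash
python3 w.py w15; cat > m5.py <<'E'
from h import *
import sys
W=np.load(sys.argv[1]+'.npz')['W'];X,Y,Z=W[...,0],W[...,1],W[...,2]
for n,c in(('F',(.4437,-.1768)),('R',(.6461,-.202))):
    s=(Z>.058)&(Z<.0705)&(np.hypot(X-c[0],Y-c[1])<.05)
    m=cv2.morphologyEx(s.astype(np.uint8),cv2.MORPH_OPEN,np.ones((3,3)))
    k,l,st,_=cv2.connectedComponentsWithStats(m)
    if k<2: print(n,'none');continue
    i=1+st[1:,4].argmax();print(n,st[i],cv2.minAreaRect((W[l==i][:,:2]*1000).astype(np.float32)),np.nanmedian(Z[l==i]))
E
python3 m5.py w15
```

```text
41.5833 [ 644.  -200.1  123.9] toolx yaw 175.75433357701087 z [-1.2e-03 -2.0e-04 -1.0e+00]
F none
R [ 241  160   25   84 1645] ((645.9749755859375, -202.3899383544922), (15.984251976013184, 67.6848373413086), 82.49853515625) 0.06582063894101386
```

Emit:
send_rows(
  commands=[4.0, -0.2, -0.2, 0, 0, 0, 3, 4.0, 0, 0, 2, 0, 0, 0, 4.0, 0, 0, 2, 0, 0, 0, 4.0, 0, 0, 2, 0, 0, 0, 4.0, 0, 0, 1, 0, 0, 0, 4.0, 0, 0, 1, 0, 0, 0, 4.0, 0, 0, 0, 0, 0, 0, 1.0, 0, 0, 0, 0, 0, 0, 1.0, 0, 0, 0, 0, 0, 0, 1.0, 0, 0, 0, 0, 0, 0, 1.0, 0, 0, 0, 0, 0, 0, 1.0, 0, 0, 0, 0, 0, 0],
  newtons=30,
)

```text
time_s: 42.63
position: [0.6479, -0.202, 0.0455]
tcp_rot: [0.196, 3.134, -0.001]
wrist_force: [-1.7, -0.3, 5.1]
gripper_width: 0.0151
grasp_force: 34.3
```

Emit:
send_rows(
  commands=[1.0, 0, 0, 0, 0, 0, 5, 1.0, 0, 0, 0, 0, 0, 6, 1.0, 0, 0, 0, 0, 0, 6, 1.0, 0, 0, 0, 0, 0, 6, 1.0, 0, 0, 0, 0, 0, 6, 1.0, 0, 0, 0, 0, 0, 6, 1.0, 0, 0, 0, 0, 0, 6, 1.0, 0, 0, 0, 0, 0, 6, 1.0, 0, 0, 0, 0, 0, 6, 1.0, 0, 0, 0, 0, 0, 6, 1.0, 0, 0, 0, 0, 0, 6, 1.0, 0, 0, 0, 0, 0, 6, 1.0, 0, 0, 0, 0, 0, 6, 1.0, 0, 0, 0, 0, 0, 6, 1.0, 0, 0, 0, 0, 0, 6, 1.0, 0, 0, 0, 0, 0, 0],
)

```text
time_s: 43.97
position: [0.647, -0.2027, 0.0455]
tcp_rot: [2.342, 2.093, -0.002]
wrist_force: [-3.1, -1.3, 7.7]
gripper_width: 0.0149
grasp_force: 34.7
```

Emit:
send_rows(
  commands=[3.5, 0, 0, 0, 0, 0, 0, 3.5, 0, 0, 0, 0, 0, 0, 3.5, 0, 0, 0, 0, 0, 0, 3.5, 0, 0, -2, 0, 0, 0, 3.5, 0, 0, -4, 0, 0, 0, 3.5, 0, 0, -3.5, 0, 0, -6, 3.5, 0, 0, 0, 0, 0, -7, 3.5, 0, 0, 0, 0, 0, -7, 3.5, 0, 0, 0, 0, 0, -7, 3.5, 0, 0, 0, 0, 0, -7, 3.5, 0, 0, 0, 0, 0, -7, 3.5, 0, 0, 0, 0, 0, -7, 3.5, 0, 0, 0, 0, 0, -7, 3.5, 0, 0, 0, 0, 0, -7, 3.5, 0, 0, 0, 0, 0, -7, 3.5, 0, 0, 0, 0, 0, -7, 3.5, 0, 0, 0, 0, 0, -7, 3.5, 0, 0, 0, 0, 0, -6],
)

```text
time_s: 45.47
position: [0.6473, -0.2012, 0.1392]
tcp_rot: [0.186, 3.136, 0.001]
wrist_force: [-0.9, -0.7, 0.4]
gripper_width: 0.0353
grasp_force: 0.0
```

Emit:
send_rows(
  commands=[4.0, 2.5, 0, 0, 0, 0, 0, 4.0, 3.5, 0, 0, 0, 0, 0, 4.0, 2.8, 0, 0, 0, 0, 0, 4.0, 1.5, 0, 0, 0, 0, 0, 4.0, 0, 0, 0, 0, 0, 0, 4.0, 0, 0, 0, 0, 0, 0, 4.0, 0, 0, 0, 0, 0, 0],
)

```text
time_s: 46.05
position: [0.5465, -0.1885, 0.1396]
tcp_rot: [0.195, 3.134, -0.0]
wrist_force: [0.3, -1.2, 0.2]
gripper_width: 0.0401
grasp_force: 0.0
```

```bash
python3 w.py w16; python3 m5.py w16; python3 - <<'E'
from h import *
W=np.load('w16.npz')['W'];X,Y,Z=W[...,0],W[...,1],W[...,2]
s=(Z>.074)&(Z<.09)&(abs(X-.545)<.07)&(abs(Y+.19)<.04)
m=cv2.morphologyEx(s.astype(np.uint8),cv2.MORPH_OPEN,np.ones((3,3)))
k,l,st,_=cv2.connectedComponentsWithStats(m);i=1+st[1:,4].argmax();print('handle',st[i],cv2.minAreaRect((W[l==i][:,:2]*1000).astype(np.float32)),np.nanmedian(Z[l==i]))
im,d,W=pts('top');np.savez('t2.npz',im=im,W=W)
E
python3 m5.py t2
```

```text
46.05 [ 546.5 -188.5  139.6] toolx yaw 172.88406442924037 z [ 1.8e-03 -3.0e-04 -1.0e+00]
F [ 208   47   93   28 2170] ((443.81805419921875, -176.97634887695312), (67.92020416259766, 16.295005798339844), 85.78887939453125) 0.06589220896312374
R [ 218  287   73   21 1389] ((646.0831298828125, -202.12620544433594), (67.1118392944336, 18.07834815979004), 83.99351501464844) 0.06546523928489859
handle [ 245  130   21  124 2471] ((542.4515991210938, -188.24075317382812), (15.906203269958496, 98.95387268066406), 82.44524383544922) 0.08182700170215607
F none
R none
```

Both buttons are aside (about 87° and 89°). Next I'll grip the handle at (543,-188).

Emit:
send_rows(
  commands=[4.0, 0.35, 0, 2, 0, 0, 0, 4.0, 0, 0, 3, 0, 0, 0, 4.0, 0, 0, 2, 0, 0, 0, 4.0, 0, 0, 1.5, 0, 0, 0, 4.0, 0, 0, 0.7, 0, 0, 0, 4.0, 0, 0, 0, 0, 0, 0, 4.0, 0, 0, 0, 0, 0, 0, 1.0, 0, 0, 0, 0, 0, 0, 1.0, 0, 0, 0, 0, 0, 0, 1.0, 0, 0, 0, 0, 0, 0, 1.0, 0, 0, 0, 0, 0, 0, 1.0, 0, 0, 0, 0, 0, 0, 1.0, 0, 0, 0, 0, 0, 0],
  newtons=110,
)

```text
time_s: 47.23
position: [0.5426, -0.1881, 0.0486]
tcp_rot: [0.196, 3.133, 0.001]
wrist_force: [-1.0, 1.5, 5.3]
gripper_width: 0.014
grasp_force: 107.8
```

Emit:
send_rows(
  commands=[1.0, 0, 0, -0.3, 0, 0, 0, 1.0, 0, 0, -0.4, 0, 0, 0, 1.0, 0, 0, -0.5, 0, 0, 0, 1.0, 0, 0, -0.5, 0, 0, 0, 1.0, 0, 0, -0.6, 0, 0, 0, 1.0, 0, 0, -0.6, 0, 0, 0, 1.0, 0, 0, -0.6, 0, 0, 0, 1.0, 0, 0, -0.6, 0, 0, 0, 1.0, 0, 0, -0.6, 0, 0, 0, 1.0, 0, 0, -0.6, 0, 0, 0, 1.0, 0, 0, -0.6, 0, 0, 0, 1.0, 0, 0, -0.6, 0, 0, 0, 1.0, 0, 0, -0.6, 0, 0, 0, 1.0, 0, 0, -0.6, 0, 0, 0, 1.0, 0, 0, -0.5, 0, 0, 0, 1.0, 0, 0, -0.3, 0, 0, 0, 1.0, 0, 0, 0, 0, 0, 0],
)

```text
time_s: 48.65
position: [0.542, -0.1884, 0.133]
tcp_rot: [0.196, 3.134, -0.0]
wrist_force: [0.5, -0.3, -8.5]
gripper_width: 0.0139
grasp_force: 107.9
```

```bash
python3 - <<'E'
from h import *
o=get_obs();print(o['position'],o['moment'],o['wrist_force'])
im,d,W=pts('top',o);np.savez('t3.npz',im=im,W=W)
X,Y,Z=W[...,0],W[...,1],W[...,2]
def box(m,n):
    m=cv2.morphologyEx(m.astype(np.uint8),cv2.MORPH_CLOSE,np.ones((5,5)))
    k,l,s,c=cv2.connectedComponentsWithStats(m);i=1+s[1:,4].argmax()
    sel=(l==i)&np.isfinite(Z);r=cv2.minAreaRect((W[sel][:,:2]*1000).astype(np.float32));print(n,s[i],r)
box((Z>.02)&(Z<.045)&(X>.36)&(X<.64)&(Y>.1)&(Y<.33),'tray')
box((Z>.035)&(Z<.052)&(X>.34)&(X<.48)&(Y>.33)&(Y<.55),'b1')
box((Z>.035)&(Z<.052)&(X>.49)&(X<.64)&(Y>.33)&(Y<.55),'b2')
im,d,W=pts('side');save(np.hstack([cv2.resize(im[100:290,130:345],(430,380),interpolation=cv2.INTER_CUBIC),cv2.resize(np.load('t3.npz')['im'][110:240,80:205],(365,380))]),'lift.png')
E
```

```text
[ 0.54204341 -0.18840483  0.13301867] [-0.00475428 -0.10577392 -0.03126986] [ 0.52793449 -0.2773725  -8.46382459]
tray [167 154  55  67 480] ((506.4693908691406, 215.21681213378906), (151.63668823242188, 210.54432678222656), 83.44670104980469)
b1 [110 206  41   8 328] ((425.36578369140625, 420.61175537109375), (24.127952575683594, 130.3329620361328), 0.6020625233650208)
b2 [113 170  40   8 320] ((544.9895629882812, 420.84039306640625), (25.038978576660156, 129.01156616210938), 0.4473912715911865)
```

View pics/lift.png

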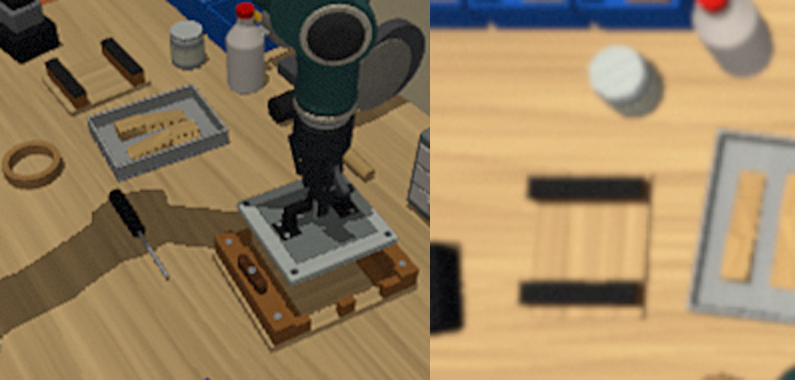

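The hatch hangs level above the frame in the left half, at (320,235). Both wedges are in the tray at (155,135), and the rest is unmoved at (590,240). Carrying the hatch across now.

Emit:
send_rows(
  commands=[1.0, 0.3, 1.2, 0, 0, 0, 0, 1.0, 0.5, 2.3, 0, 0, 0, 0, 1.0, 0.7, 3.2, 0, 0, 0, 0, 1.0, 0.7, 3.3, 0, 0, 0, 0, 1.0, 0.7, 3.3, 0, 0, 0, 0, 1.0, 0.7, 3.3, 0, 0, 0, 0, 1.0, 0.7, 3.3, 0, 0, 0, 0, 1.0, 0.7, 3.3, 0, 0, 0, 0, 1.0, 0.7, 3.3, 0, 0, 0, 0, 1.0, 0.7, 3.3, 0, 0, 0, 0, 1.0, 0.7, 3.3, 0, 0, 0, 0, 1.0, 0.7, 3.3, 0, 0, 0, 0, 1.0, 0.7, 3.3, 0, 0, 0, 0, 1.0, 0.7, 3.3, 0, 0, 0, 0, 1.0, 0.7, 3.3, 0, 0, 0, 0, 1.0, 0.7, 3.3, 0, 0, 0, 0, 1.0, 0.7, 3.3, 0, 0, 0, 0, 1.0, 0.7, 3.3, 0, 0, 0, 0, 1.0, 0.7, 2.5, 0, 0, 0, 0, 1.0, 0.5, 1.5, 0, 0, 0, 0],
)

```text
time_s: 50.42
position: [0.4831, 0.4304, 0.1313]
tcp_rot: [-0.189, -3.134, -0.002]
wrist_force: [0.1, 0.5, -9.1]
gripper_width: 0.014
grasp_force: 108.2
```

Emit:
send_rows(
  commands=[1.0, 0, 0.8, 0, 0, 0, -2, 1.0, 0, 0, 0, 0, 0, -3, 1.0, 0, 0, 0, 0, 0, -2, 1.0, 0, 0, 0, 0, 0, -1, 1.0, 0, 0, 0, 0, 0, 0, 1.0, 0, 0, 0, 0, 0, 0, 1.0, 0, 0, 0, 0, 0, 0],
)

```text
time_s: 51.0
position: [0.4869, 0.4327, 0.1322]
tcp_rot: [0.021, -3.141, 0.001]
wrist_force: [0.3, 0.1, -8.8]
gripper_width: 0.014
grasp_force: 108.2
```

```bash
python3 w.py w17; python3 - <<'E'
from h import *
def hatch(W,n):
    X,Y,Z=W[...,0],W[...,1],W[...,2]
    for nm,s in(('handle',(Z>.155)&(Z<.172)),('panel',(Z>.115)&(Z<.135)),('rest',(Z>.035)&(Z<.052))):
        s=s&(X>.34)&(X<.64)&(Y>.32)&(Y<.56)
        m=cv2.morphologyEx(s.astype(np.uint8),cv2.MORPH_OPEN,np.ones((3,3)))
        k,l,st,_=cv2.connectedComponentsWithStats(m)
        for i in range(1,k):
            if st[i,4]>60: print(n,nm,st[i],cv2.minAreaRect((W[l==i][:,:2]*1000).astype(np.float32)),np.nanmedian(Z[l==i]))
hatch(np.load('w17.npz')['W'],'w')
hatch(pts('top')[2],'top');hatch(pts('side')[2],'side')
E
```

```text
51.0 [486.9 432.7 132.2] toolx yaw -179.2405268492395 z [-1.e-04 -3.e-04 -1.e+00]
w handle [ 209  151   92  164 6160] ((478.3629150390625, 432.30389404296875), (39.06768035888672, 80.14830780029297), 72.31148529052734) 0.1653213483255227
w panel [  107    80   296   191 43488] ((460.5987854003906, 431.6646728515625), (113.96333312988281, 159.0390167236328), 0.7839975953102112) 0.1243016739090431
w panel [233 297   6  15  83] ((540.5513916015625, 420.62890625), (3.3151681423187256, 11.197331428527832), 89.04635620117188) 0.12680647415645166
w panel [271 297   6  15  87] ((540.3824462890625, 445.1050109863281), (11.63071060180664, 3.3976588249206543), 2.7867603302001953) 0.12685689291258048
w panel [136 299  16  19 192] ((546.2820434570312, 359.7593994140625), (7.594476222991943, 17.78497886657715), 36.639305114746094) 0.12342183246961383
w panel [358 299  16  19 178] ((544.3848876953125, 506.38092041015625), (17.884309768676758, 7.304093837738037), 42.1267204284668) 0.12335870095923848
w rest [411  76  11  10  70] ((393.58074951171875, 559.1930541992188), (1.5135166645050049, 7.903916
[... 283 characters left out ...]
5), (167.05130004882812, 162.0355987548828), 0.8098955750465393) 0.12360538512720143
side handle [158 104  17   7  66] ((465.9791564941406, 426.5335388183594), (28.51719856262207, 58.10138702392578), 72.10028076171875) 0.16298567667407254
side panel [145 101  57  32 911] ((487.08172607421875, 428.03900146484375), (169.81051635742188, 162.02427673339844), 0.8177996277809143) 0.1228207436435258
side rest [186 125  16  13 111] ((544.955810546875, 395.9221496582031), (28.117612838745117, 93.81121826171875), 2.286740303039551) 0.04308960556253061
side rest [153 130  20  19 156] ((425.69683837890625, 413.8431701660156), (27.773536682128906, 136.245361328125), 1.912974238395691) 0.04376557122802216
```

Emit:
send_rows(
  commands=[1.0, 0.2, -0.6, 0, 0, 0, 0, 1.0, 0, -0.6, 0, 0, 0, 0, 1.0, 0, 0, 0.6, 0, 0, 0, 1.0, 0, 0, 1, 0, 0, 0, 1.0, 0, 0, 1, 0, 0, 0, 1.0, 0, 0, 1, 0, 0, 0, 1.0, 0, 0, 1, 0, 0, 0, 1.0, 0, 0, 0.7, 0, 0, 0, 1.0, 0, 0, 0.3, 0, 0, 0, 1.0, 0, 0, 0.2, 0, 0, 0, 1.0, 0, 0, 0.1, 0, 0, 0, 1.0, 0, 0, 0.1, 0, 0, 0, 1.0, 0, 0, 0, 0, 0, 0, 1.0, 0, 0, 0, 0, 0, 0],
)

```text
time_s: 52.32
position: [0.4851, 0.4216, 0.0727]
tcp_rot: [-0.023, 3.141, 0.001]
wrist_force: [0.6, 0.1, -9.5]
gripper_width: 0.0139
grasp_force: 108.0
```

```bash
cat > m6.py <<'E'
from h import *
import sys
o=get_obs();print(o['position'],o['wrist_force'])
for n in('wrist','top','side'):
    W=pts(n)[2];X,Y,Z=W[...,0],W[...,1],W[...,2]
    for nm,s in(('panel',(Z>.054)&(Z<.07)),('rest',(Z>.035)&(Z<.05))):
        s=s&(X>.34)&(X<.64)&(Y>.32)&(Y<.56)
        m=cv2.morphologyEx(s.astype(np.uint8),cv2.MORPH_OPEN,np.ones((3,3)))
        k,l,st,_=cv2.connectedComponentsWithStats(m)
        for i in range(1,k):
            if st[i,4]>100: print(n,nm,st[i],cv2.minAreaRect((W[l==i][:,:2]*1000).astype(np.float32)),np.nanmedian(Z[l==i]))
E
python3 m6.py
```

```text
[0.48514111 0.42164239 0.07266649] [ 0.61174877  0.13709908 -9.52450218]
wrist panel [  107    79   296   192 43519] ((458.82977294921875, 420.47247314453125), (114.6244888305664, 159.09024047851562), 0.6465291380882263) 0.06479134435579212
wrist panel [136 299  16  19 190] ((544.7382202148438, 348.64129638671875), (7.412261962890625, 16.776079177856445), 39.00215148925781) 0.06400112296295829
wrist panel [358 299  16  19 188] ((543.0390625, 495.82000732421875), (17.837085723876953, 7.400357246398926), 55.06641387939453) 0.06395451287835469
wrist rest [478  65  18  14 137] ((392.39666748046875, 558.9945068359375), (2.0037124156951904, 8.266283988952637), 89.90536499023438) 0.04121091750263098
top panel [ 102  166   53   51 1769] ((484.27679443359375, 422.53985595703125), (164.85728454589844, 161.89292907714844), 0.7841922044754028) 0.0639187005514128
side panel [147 116  58  33 896] ((483.34686279296875, 416.47039794921875), (168.31687927246094, 167.8992156982422), 0.7647486329078674) 0.06299962242425422
```

Emit:
send_rows(
  commands=[1.0, 0, 0, 0.1, 0, 0, 0, 1.0, 0, 0, 0.1, 0, 0, 0, 1.0, 0, 0, 0.1, 0, 0, 0, 1.0, 0, 0, 0.1, 0, 0, 0, 1.0, 0, 0, 0, 0, 0, 0],
)

```text
time_s: 52.88
position: [0.4848, 0.4215, 0.0687]
tcp_rot: [0.023, -3.141, -0.0]
wrist_force: [-2.1, -1.8, -2.7]
gripper_width: 0.0138
grasp_force: 109.0
```

Emit:
send_rows(
  commands=[1.0, 0, 0, 0.1, 0, 0, 0, 1.0, 0, 0, 0, 0, 0, 0, 1.0, 0, 0, 0, 0, 0, 0],
)

```text
time_s: 53.13
position: [0.4848, 0.4215, 0.0687]
tcp_rot: [0.023, -3.141, -0.001]
wrist_force: [-5.4, -3.2, 4.8]
gripper_width: 0.0142
grasp_force: 110.1
```

Contact made; the weight is taken. I'll release, retreat upward and check.

Emit:
send_rows(
  commands=[2.0, 0, 0, 0, 0, 0, 0, 3.0, 0, 0, 0, 0, 0, 0, 4.0, 0, 0, 0, 0, 0, 0, 4.0, 0, 0, 0, 0, 0, 0, 4.0, 0, 0, 0, 0, 0, 0, 4.0, 0, 0, -1, 0, 0, 0, 4.0, 0, 0, -3, 0, 0, 0, 4.0, 0, 0, -4, 0, 0, 0, 4.0, 0, 0, -4, 0, 0, 0, 4.0, 0, -3, -3, 0, 0, 0, 4.0, 0, -4, 0, 0, 0, 0, 4.0, 0, -4, 0, 0, 0, 0, 4.0, 0, -4, 0, 0, 0, 0, 4.0, 0, -4, 0, 0, 0, 0, 4.0, 0, -4, 0, 0, 0, 0, 4.0, 0, -4, 0, 0, 0, 0, 4.0, 0, -3, 0, 0, 0, 0, 4.0, 0, 0, 0, 0, 0, 0, 4.0, 0, 0, 0, 0, 0, 0],
)

```text
time_s: 54.72
position: [0.4897, 0.1203, 0.2177]
tcp_rot: [-0.016, 3.14, 0.002]
wrist_force: [-0.1, 0.9, 0.8]
gripper_width: 0.04
grasp_force: 0.0
```

```bash
python3 m6.py; python3 - <<'E'
from h import *
im,d,W=pts('side');np.savez('s9.npz',W=W)
t,_,_=pts('top');save(np.hstack([cv2.resize(im[90:290,120:345],(420,373),interpolation=cv2.INTER_CUBIC),cv2.resize(t[110:240,80:205],(359,373))]),'end.png')
X,Y,Z=W[...,0],W[...,1],W[...,2]
s=(Z>.025)&(Z<.04)&(X>.36)&(X<.66)&(Y>.09)&(Y<.34);print(cv2.minAreaRect((W[s][:,:2]*1000).astype(np.float32)))
E
python3 m5.py s9
```

```text
[0.48968047 0.12026693 0.2176978 ] [-0.10230198  0.88919383  0.83673793]
wrist panel [ 438   94   74  148 9017] ((484.6226501464844, 381.7776184082031), (167.22525024414062, 86.08829498291016), 1.7261276245117188) 0.06089425073665078
wrist rest [443 281  19   7 106] ((638.3790893554688, 382.2822570800781), (23.143875122070312, 2.815592050552368), 89.75142669677734) 0.04330139401045402
top panel [ 103  166   52   51 2282] ((484.83001708984375, 422.495849609375), (165.66380310058594, 162.03622436523438), 0.7745919227600098) 0.06029234732025879
side panel [148 117  56  32 893] ((484.4721984863281, 417.80340576171875), (168.92259216308594, 166.28146362304688), 0.6313934922218323) 0.05955130584034929
((492.5111083984375, 184.15805053710938), (211.89454650878906, 233.81480407714844), 83.80721282958984)
F [249 228  15  18 126] ((443.8454895019531, -178.5874481201172), (67.40361785888672, 18.035024642944336), 86.78006744384766) 0.06489037387795216
R [310 204  15  16 112] ((645.6342163085938, -203.51992797851562), (67.89457702636719, 18.18440055847168), 82.9289321899414) 0.06448220985937375
```

View pics/end.png

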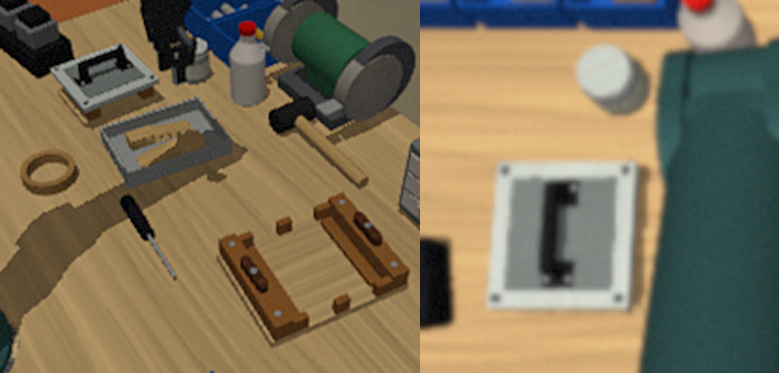

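The hatch lies flat and centred on the rest (top at 60 mm), both wedges are in the tray and both buttons are aside.

```bash
python3 -c "
from workcell import sign_off
print(sign_off())"
```

```text
the job is handed in; nothing more can be done
None
```

I handed the job in at about 55 s: by the last camera check the hatch is flat and centred on the rest, handle across the bearers, both wedges (l2 and r2) are in the tray, both turn buttons are aside, and the other items look unmoved; `sign_off` returned no verdict.

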